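# Extend the telescopic spindle rest and lay the spindle in it

## Task

Lengthen the telescopic rest on the bench by one hole: press its brass spring button in, draw the blue sleeve out along the tube and let the button pop fully out through the next hole. Feel for the click and never force the sleeve against the button (keep it below about 12 N). Then lay the steel spindle with its two round ends in the two vees and let go, leaving the gear and the grease tin where they stand.

Things in the scene. Friction and masses are not known exactly. Their poses are not given: they have to be found in the camera images.
- spindle_rest: Telescopic rest fixed to the bench: grey base plate 300x80x12 mm (x -135 to +165), dark block with a steel vee at x = -95 mm, inner tube along x, its axis at y = 0, z = 50 mm. Origin on the bench under the tube, within 4 mm of the button along x; +x is the way the sleeve draws out, z up; button on the -y side. A journal lies in the vees with its axis at y = 0, z = 105 mm.
- sleeve (a joint): How far the blue sleeve is drawn out, m, along +x of spindle_rest; range -0.004 to 0.060, friction 2 N; starts within +-0.0015. Neither the inner tube's depth nor the setting of the yellow index plate was measured, so the round hole meets the button anywhere from 0.028 to 0.052 (to be felt); the popped button then stops the sleeve both ways, with 1.2 mm of play.
- sleeve_slot (a point): Moves with the sleeve: centre of the 24x14 mm oblong slot in which the button starts, in the outer -y face of the sleeve (square tube 32x32 mm, z = 34 to 66 mm, wall 3 mm, from 67 mm behind this point to 79 mm ahead). The next hole, round, 14.4 mm, in a clamped yellow index plate, is 34 to 46 mm behind it, towards the fixed vee. Axes as spindle_rest.
- button (a joint): How far the brass button is pressed in, m: 0 out (5.5 mm proud of the sleeve), 0.0055 flush, 0.0085 trapped under the wall; spring 2.6, 5, 6 N. 12 mm across, flat tip 4 mm, 45 degree chamfer 4 mm deep: pressed 4 mm or more, the slot's edge rides over it at about 8 N; less, it blocks. It stays within 4 mm of x = 0, at z = 50 mm. Squeezing across y at the slot, a little behind its middle, presses it and grips the sleeve.
- fixed_vee (a point): Middle of a journal lying in the fixed vee, 105 mm above the bench. Each vee is a steel plate 12 mm thick along x, 46 mm wide, 113 mm high, with a 90 degree notch open upward.
- sleeve_vee (a point): The same for the vee on the sleeve's outer end, 85 mm ahead of the slot's centre; it travels with the sleeve. At the next hole the vees are 208 to 232 mm apart.
- spindle: Loose steel spindle, about 0.45 kg, lying on the bench: square body 22x22x180 mm with a thin brass band near each end, and at each end a round journal 16 mm across, 46 mm long (272 mm over all). Origin: middle of its underside; x along it, z up. The ends are alike.
- spindle_mid (a point): Middle of the spindle, on its axis, 11 mm above the spindle's origin.
- gear: Small grey steel spur gear with a hub, lying flat, 56 mm across, 20 mm high; origin under its middle. Bystander.
- grease_tin: Flat round tin with a yellow lid, 67 mm across, 32 mm high; origin under its middle. Bystander.

How it is judged:
By the outcome, as a careful person would: the job done as asked, in the order asked, and still so for the second after the job is handed in, with the robot touching nothing.
It also fails if it takes over 48 s, if anything falls off the work surface, if the arm or the gripper's body presses on something with over 40 N, if the wrist force passes 120 N, or if a joint passes its speed limit or range.

## Robot

A 7-joint arm with a two-finger parallel gripper is mounted at the origin on a cart in front of the work surface, level with it; the furniture and walls round the work are solid. World frame = base frame: x ahead of the robot, y to its left, z up, the work surface at z = 0. Lengths are in m, angles in rad, forces in N, time in s.
With the tool pointing down it reaches from about 0.425 to 0.925 m from the base axis. Payload 6.8 kg.
Tool frame: the origin (TCP) lies between the finger pads; the fingertips stand r.tip_reach ahead of it and the grasp point (between the pads) lies 11 mm behind it (r.tip_reach is the distance from the TCP to the fingertips, in m); z points along the fingers, y is the direction in which the jaws open and shut (so a half turn about z gives the same grasp; the last joint's range is limited). The gripper opens to 85 mm and grips with 20 to 120 N. Pads are 22 mm wide; open, the fingers measure 114 mm over their backs; the gripper's body (76 mm by 85 mm) begins 54 mm behind the grasp point. The pads swing forward as they close: fully open they stand 13 mm farther back than shut.
Start: joints at [1.14, 0.477, 0.022, 1.555, -0.011, 1.109, -0.083], TCP at [0.214, -0.64, 0.211] pointing down, gripper open.
Joint ranges: [-2.96, 2.96], [-0.34, 2.1], [-1.41, 1.46], [0.24, 2.44], [-1.37, 4.51], [0.17, 1.92], [-2.96, 2.96]. Speed limits (rad/s): [2.39, 2.39, 3.14, 3.14, 3.14, 3.14, 3.14].

## Interface

Orientations are given as a rotation vector (axis times angle).
In Python, from bench import r, eyes, spotter gives the robot as it stands.
- The arm moves only by the tool carry_out, never from a script. Its argument "series" is text: rows parted by semicolons, each of 5 numbers parted by spaces: the shift along the tool's x, y, z in cm, then the turn about the tool's z in rad, then the opening, from 0 (shut) to 1 (fully open). In form: x y z yaw gripper; .... A call has 1 to 8 rows; each row shifts and turns the commanded pose from where the row before left it, along the tool's axes as they then stand; what a row does not reach is not made up. A row lasts 1/8 s, in which the tool goes at most 62.5 mm and 10.7 degrees, less where a joint would pass 70% of its speed; a pose out of reach is approached as far as the arm can. A call with a gripper value outside its range is refused whole. The fingers move at their own pace and stop on an object; "grip_force" is the grip in N (left out, the last holds). Time passes only in rows, so rows that do not move let the fingers close. It gives the time, the measured TCP pose, the force and the opening at its end, in the units of the state.
- r.get_obs(): the state, without advancing time (a new reading comes with each control period).
- eyes.grab_frame(name): name is "scene" or "top"; returns a dict with "color" (384x512x3 uint8, blue, green, red), "intrinsics" (3x3 intrinsics, pixels), "D" ([k1, k2, p1, p2, k3] as OpenCV has them; the pictures are not rectified), "R" (3x3) and "t" (3): a world point X has camera coordinates R X + t. Camera axes: x right, y down, z forward; pixel columns grow to the right and rows downward; lengths in m; the calibration is good to about 2 mm. A picture is of the moment at which its call begins. There is no depth.
- r.hand_in(): hands the job in, once; it reports no verdict.
Trained networks look in a picture, given as the dict that the camera call returned (one of the last four; its "shot" number tells which), for a name from the list of things; names that differ only in an ending like _2 or _b are one class to them, and where a whole thing is asked for, a point or a joint stands for the part that bears it (a point fixed in the world has none). Each returns a list of dicts, best first, with "confidence" (0 to 1); they miss things now and then, are a little off and sometimes report something else, mostly with a low value. They report only what shows in the picture. A call takes as long as a camera call.
- spotter.search_frame(picture, query): "uv" ([column, row] in pixels, amid what is visible of it).
- spotter.trace(picture, query): "pixels" (384x512 bool, what is visible of it) and "uv" ([column, row] in pixels, amid what is visible of it).
- spotter.mark_of(picture, query): "uv" ([column, row] in pixels: a listed point, or the origin of a listed thing).
The state is a dict: "clock": time; "joints": joint angles; "qvel": joint speeds; "tau": joint torques, N m; "tcp_pos": TCP position; "orientation": TCP orientation; "contact_force": force on the tool from outside, world axes, zero at the start; "moment": the same for the moment, N m; "grip_width": finger opening in m.
Only numpy, scipy, OpenCV 4.12 (cv2) and the standard library are available. Lean on these libraries where they do the work, as an engineer would, in place of code of your own. Each camera call takes 0.05 s, during which the arm holds its last target.

## Working session

There is one attempt and no reset: what is moved stays moved. The work goes in short steps, Python scripts to look and compute and a tool call to move; the robot and the scene stay as the last step left them, time stands still between calls to the robot, and variables do not carry over. Pictures are saved under pics/ and viewed, and the job is handed in when it is done.

Besides the shell and the picture viewer there is one more tool, called after ">>>" as a command line: name --argument value ..., lists and objects as JSON in quotes. carry_out: Moves the arm, as the interface text tells. Its arguments: {"type":"object","properties":{"series":{"type":"string"},"grip_force":{"type":"number"}},"required":["series"]}

```bash
ls; mkdir -p pics
cat > h.py <<'E'
import numpy as np, cv2
from scipy.spatial.transform import Rotation as Rn
from bench import r, eyes, spotter
def proj(f,X):
    X=np.atleast_2d(np.asarray(X,float))
    uv,_=cv2.projectPoints(X,cv2.Rodrigues(np.array(f["R"]))[0],np.array(f["t"],float),np.array(f["intrinsics"]),np.array(f["D"]))
    return uv[:,0]
def ray(f,uv):
    n=cv2.undistortPoints(np.array([[uv]],float),np.array(f["intrinsics"]),np.array(f["D"]))[0,0]
    R=np.array(f["R"]);t=np.array(f["t"]).ravel()
    return -R.T@t, R.T@np.array([n[0],n[1],1])
def at_z(f,uv,z):
    c,d=ray(f,uv); return c+d*(z-c[2])/d[2]
def tri(obs):
    A=np.zeros((3,3));b=np.zeros(3)
    for f,uv in obs:
        c,d=ray(f,uv);d=d/np.linalg.norm(d);P=np.eye(3)-np.outer(d,d);A+=P;b+=P@c
    x=np.linalg.solve(A,b)
    res=[np.linalg.norm(proj(f,x)[0]-uv) for f,uv in obs]
    return x,res
E
python3 - <<'E'
from h import *
o=r.get_obs()
for k,v in o.items(): print(k,np.round(v,4))
print(r.tip_reach)
F={n:eyes.grab_frame(n) for n in("scene","top")}
for n,f in F.items():
    cv2.imwrite(f"pics/{n}0.png",f["color"])
    print(n,np.round(ray(f,[256,192]),3).tolist(), np.array(f["intrinsics"]).round(1).tolist(), np.round(f["D"],3))
for q in["spindle_rest","sleeve","sleeve_slot","button","fixed_vee","sleeve_vee","spindle","spindle_mid","gear","grease_tin"]:
    ob=[]
    for n,f in F.items():
        m=spotter.mark_of(f,q)
        print(q,n,[(np.round(x["uv"],1).tolist(),round(x["confidence"],2)) for x in m[:2]])
        if m: ob.append((f,m[0]["uv"]))
    if len(ob)==2: 
        x,e=tri(ob);print("   ",x.round(4),np.round(e,1))
E
```

```text
pics
clock 0.0
joints [ 1.1399  0.4778  0.0223  1.5565 -0.0115  1.1093 -0.0831]
qvel [-0.0001  0.0002 -0.0009  0.0013  0.0009 -0.0007 -0.0006]
tau [ 4.00000e-04 -5.96439e+01  1.60850e+00 -2.81186e+01  1.25000e-02
  9.50000e-03 -0.00000e+00]
tcp_pos [ 0.2139 -0.6395  0.2097]
orientation [-3.0989e+00 -5.0470e-01  7.0000e-04]
contact_force [-0.0539  0.4246 -0.4324]
moment [ 0.0668 -0.0118 -0.0195]
grip_width 0.0851
0.008
scene [[0.065, 0.655, 0.642], [0.552, -0.51, -0.66]] [[390.2, 0.0, 257.0], [0.0, 390.2, 187.8], [0.0, 0.0, 1.0]] [-0.125  0.     0.     0.     0.   ]
top [[0.401, 0.203, 0.921], [0.108, -0.02, -0.994]] [[408.2, 0.0, 255.6], [0.0, 408.2, 190.6], [0.0, 0.0, 1.0]] [-0.139  0.     0.     0.     0.   ]
spindle_rest scene [([226.3, 226.2], 0.87)]
spindle_rest top [([211.2, 166.0], 0.75)]
    [5.585e-01 2.885e-01 5.000e-04] [0.2 0.2]Traceback (most recent call last):
  File "<stdin>", line 12, in <module>
ValueError: it knows: fixed_vee, gear, grease_tin, sleeve_slot, sleeve_vee, spindle, spindle_mid, spindle_rest
```

Run:
```python
from h import *
F={n:eyes.grab_frame(n) for n in("scene","top")}
for n,f in F.items():
    cv2.imwrite(f"pics/{n}1.png",cv2.resize(f["color"],(800,600),interpolation=cv2.INTER_CUBIC))
for q in["spindle_rest","sleeve_slot","fixed_vee","sleeve_vee","spindle","spindle_mid","gear","grease_tin"]:
    ob=[]
    for n,f in F.items():
        m=spotter.mark_of(f,q)
        print(q,n,[(np.round(x["uv"],1).tolist(),round(x["confidence"],2)) for x in m[:2]])
        if m: ob.append((f,m[0]["uv"]))
    if len(ob)==2: 
        x,e=tri(ob);print("   ",x.round(4),np.round(e,1))
```

```text
spindle_rest scene [([222.2, 226.6], 0.6)]
spindle_rest top [([210.4, 165.4], 0.7), ([214.3, 166.2], 0.61)]
    [ 0.5628  0.2929 -0.0023] [1.3 1.2]
sleeve_slot scene [([231.7, 212.6], 0.85)]
sleeve_slot top [([212.2, 167.0], 0.69)]
    [0.5476 0.2814 0.0473] [0.6 0.6]
fixed_vee scene [([208.2, 222.0], 0.97)]
fixed_vee top [([168.0, 181.2], 0.85)]
    [0.5088 0.3666 0.1043] [0.5 0.4]
sleeve_vee scene [([234.1, 169.1], 0.88)]
sleeve_vee top [([243.0, 133.8], 0.8), ([309.9, 130.9], 0.6)]
    [0.6124 0.2171 0.0956] [0.5 0.6]
spindle scene [([310.8, 239.3], 0.77)]
spindle top [([263.6, 236.6], 0.75)]
    [ 0.4036  0.1686 -0.0017] [1.7 1.6]
spindle_mid scene [([313.4, 236.9], 0.7)]
spindle_mid top [([261.4, 238.6], 0.84)]
    [0.3974 0.1728 0.0148] [0.7 0.7]
gear scene [([276.1, 169.4], 0.84)]
gear top [([312.7, 131.6], 0.82)]
    [ 0.6441  0.0526 -0.0061] [1.3 1.5]
grease_tin scene [([315.5, 175.9], 0.57)]
grease_tin top [([339.9, 172.2], 0.89)]
    [ 0.5517 -0.0086 -0.0048] [0. 0.]
```

View pics/scene1.png

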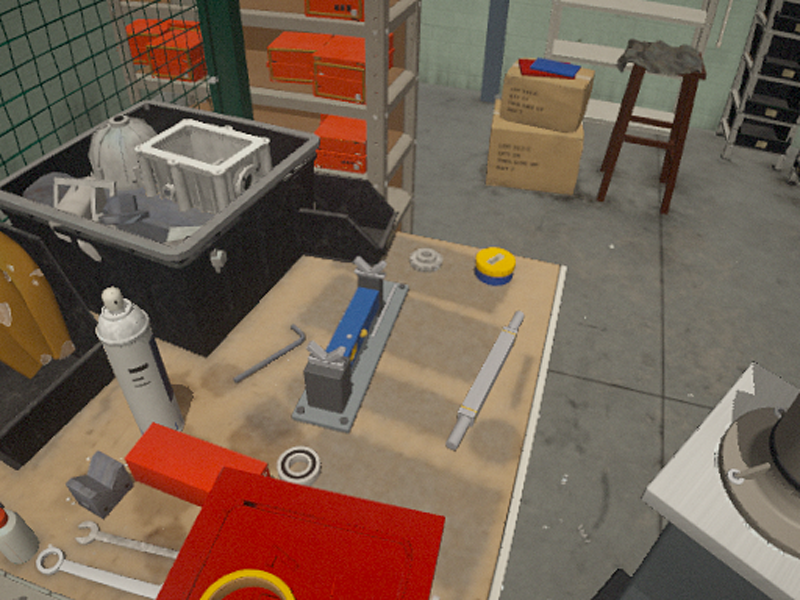

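View pics/top1.png

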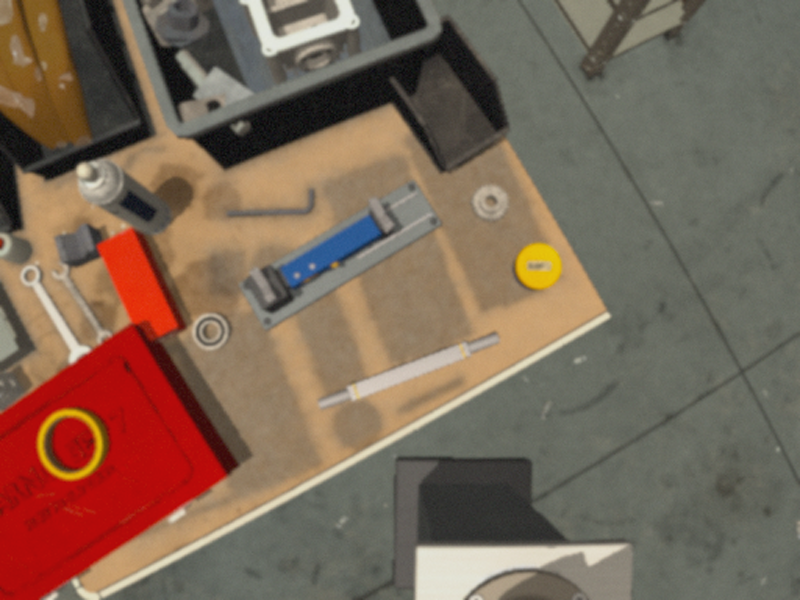

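The views show the rest (blue sleeve) at about (350,325) in the scene view and (340,255) in the top view, with the button facing the robot. The spindle is at about (410,370) in the top view, with the gear and tin to its right. Next I'll refine the poses.

Run:
```python
from h import *
from scipy.optimize import least_squares
import pickle
obs=[];sp=[];G={"gear":[],"grease_tin":[]}
L={"spindle_rest":(0,0,0,0),"sleeve_slot":(0,-.016,.05,1),"fixed_vee":(-.095,0,.105,0),"sleeve_vee":(.085,0,.105,1)}
for k in range(3):
  for n in("scene","top"):
    f=eyes.grab_frame(n)
    if k==0:
        pickle.dump({a:f[a] for a in("color","intrinsics","D","R","t")},open(f"f_{n}.pkl","wb"))
    for q in L:
        m=spotter.mark_of(f,q)
        if m: obs.append((f,q,m[0]["uv"]))
    m=spotter.mark_of(f,"spindle_mid")
    if m: sp.append((f,m[0]["uv"]))
    t=spotter.trace(f,"spindle")
    if t and k==0: np.save(f"sp_{n}.npy",t[0]["pixels"])
    t=spotter.trace(f,"spindle_rest")
    if t and k==0: np.save(f"rest_{n}.npy",t[0]["pixels"])
def fun(p):
    x,y,a,s=p; out=[]
    c,d=np.cos(a),np.sin(a)
    for f,q,uv in obs:
        l=L[q]; lx=l[0]+s*l[3]
        X=[x+c*lx-d*l[1],y+d*lx+c*l[1],l[2]]
        out+=list(proj(f,X)[0]-uv)
    return np.array(out)
s=least_squares(fun,[.56,.29,-.96,0],loss="soft_l1")
print("rest",s.x.round(4), np.sqrt((s.fun**2).mean()))
for o,e in zip(obs,fun(s.x).reshape(-1,2)): print(o[1],e.round(1))
P=np.array([at_z(f,uv,.011) for f,uv in sp]);print("spmid",P.round(4)); print(tri(sp))
# spindle axis
for n in("scene","top"):
    f=pickle.load(open(f"f_{n}.pkl","rb"));m=np.load(f"sp_{n}.npy")
    v,u=np.nonzero(m); pts=np.array([at_z(f,[a,b],.011)[:2] for a,b in zip(u,v)])
    c=pts.mean(0);U,S,V=np.linalg.svd(pts-c,full_matrices=False);d=V[0];t=(pts-c)@d
    print(n,"ctr",c.round(4),"yaw",np.arctan2(d[1],d[0]).round(4),"len",t.min().round(4),t.max().round(4),"mid",(c+d*(t.min()+t.max())/2).round(4))
    img=cv2.resize(f["color"],None,fx=2,fy=2)
    x0,y0=(170,130) if n=="scene" else (130,90)
    cr=f["color"][y0:y0+150,x0:x0+200];cv2.imwrite(f"pics/{n}_z.png",cv2.resize(cr,(800,600),interpolation=cv2.INTER_CUBIC))
```

```text
rest [ 0.5607  0.2896 -0.9621  0.0031] 12.814608102384485
spindle_rest [ 1.5 -0.5]
sleeve_slot [1.9 1.7]
fixed_vee [ 1.  -2.4]
sleeve_vee [ 0.7 -4.6]
spindle_rest [-0.8  1.1]
sleeve_slot [ 0.2 -0.2]
fixed_vee [-3.1 -0.1]
sleeve_vee [-4.5 -4.3]
spindle_rest [-2.4  1.3]
sleeve_slot [2.  0.6]
fixed_vee [ 0.5 -0.1]
sleeve_vee [ 0.6 -1.7]
spindle_rest [-50.3 -72. ]
sleeve_slot [ 2.1 -0.9]
fixed_vee [-0.2 -0.3]
sleeve_vee [-3.3  1.1]
spindle_rest [-1.1 -2. ]
sleeve_slot [1.7 0.2]
fixed_vee [ 0.9 -3.5]
sleeve_vee [ 1.  -4.1]
spindle_rest [-3.4 -0.7]
sleeve_slot [-0.6  0.3]
fixed_vee [-0.3 -0.5]
sleeve_vee [-0.9  1.1]
spmid [[0.403  0.1757 0.011 ]
 [0.3987 0.1749 0.011 ]
 [0.3997 0.1791 0.011 ]
 [0.4008 0.1705 0.011 ]
 [0.3975 0.1725 0.011 ]
 [0.4019 0.1705 0.011 ]]
(array([0.40123774, 0.17243374, 0.00741899]), [np.float64(1.6574084869558856), np.float64(1.547505638588112), np.float64(1.5494207323117897), np.float64(0.9502420836093933), np.float64(1.4654673805644867), np.float64(0.9690108952685812)])Traceback (most recent call last):
  File "<stdin>", line 34, in <module>
    fid = stack.enter_context(open(os.fspath(file), "rb"))
                              ~~~~^^^^^^^^^^^^^^^^^^^^^^^
FileNotFoundError: [Errno 2] No such file or directory: 'sp_scene.npy'
```

```bash
cat > ov.py <<'E'
from h import *
import pickle
def fr(n): return pickle.load(open(f"f_{n}.pkl","rb"))
def W(p,l):
    x,y,a=p[:3];c,d=np.cos(a),np.sin(a);l=np.atleast_2d(l)
    return np.stack([x+c*l[:,0]-d*l[:,1],y+d*l[:,0]+c*l[:,1],l[:,2]],1)
def overlay(f,p,s,box,k,name,extra=()):
    x0,y0,w,h=box
    img=cv2.resize(f["color"][y0:y0+h,x0:x0+w],None,fx=k,fy=k,interpolation=cv2.INTER_CUBIC)
    def poly(l,col,closed=True,P=p):
        uv=((proj(f,W(P,l))-[x0,y0]+.5)*k-.5).round().astype(int)
        cv2.polylines(img,[uv.reshape(-1,1,2)],closed,col,1)
    poly([[-.135,-.04,.012],[.165,-.04,.012],[.165,.04,.012],[-.135,.04,.012]],(0,255,0))
    poly([[s-.067,-.016,.066],[s+.079,-.016,.066],[s+.079,.016,.066],[s-.067,.016,.066]],(0,255,255))
    poly([[s-.067,-.016,.034],[s+.079,-.016,.034]],(0,255,255),False)
    for c in(-.095,.085+s):
        for e in(-.006,.006): poly([[c+e,-.023,.113],[c+e,-.0193,.113],[c+e,0,.0937],[c+e,.0193,.113],[c+e,.023,.113]],(255,0,255),False)
    t=np.linspace(0,2*np.pi,20)
    for P,l,col in extra: poly(l,col,True,P)
    cv2.imwrite(name,img)
E
python3 - <<'E'
from ov import *
for n in("scene","top"):
    f=fr(n)
    b=(170,130,110,100) if n=="scene" else (145,105,145,109)
    sp=(.4005,.1725,np.arctan2(-.0,1)) 
    k=7 if n=="scene" else 5.5
    overlay(f,(.5607,.2896,-.9621),.003,b,k,f"pics/{n}_o1.png")
    x0,y0,w,h=b
    cv2.imwrite(f"pics/{n}_z1.png",cv2.resize(f["color"][y0:y0+h,x0:x0+w],None,fx=k,fy=k,interpolation=cv2.INTER_CUBIC))
E
```

```text
(no output)
```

View pics/scene_o1.png

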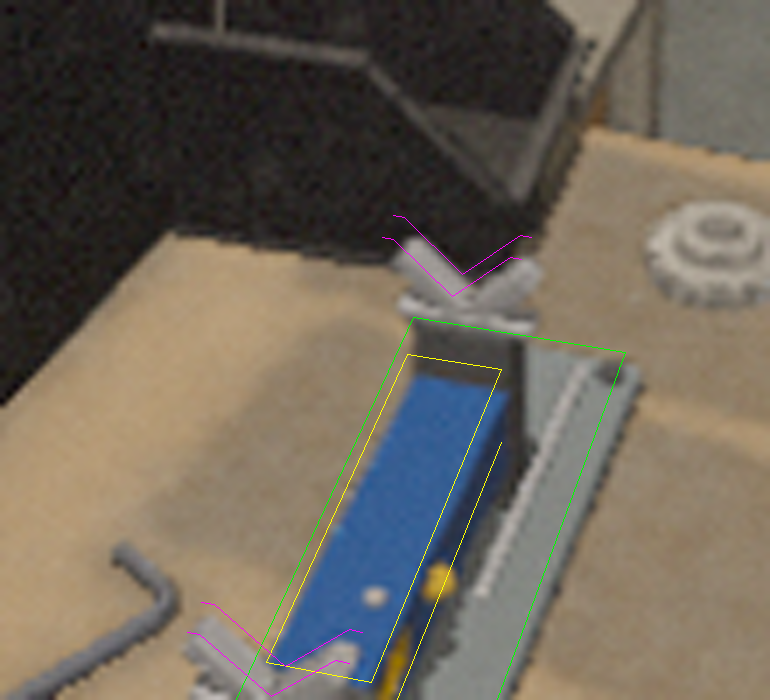

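View pics/top_o1.png

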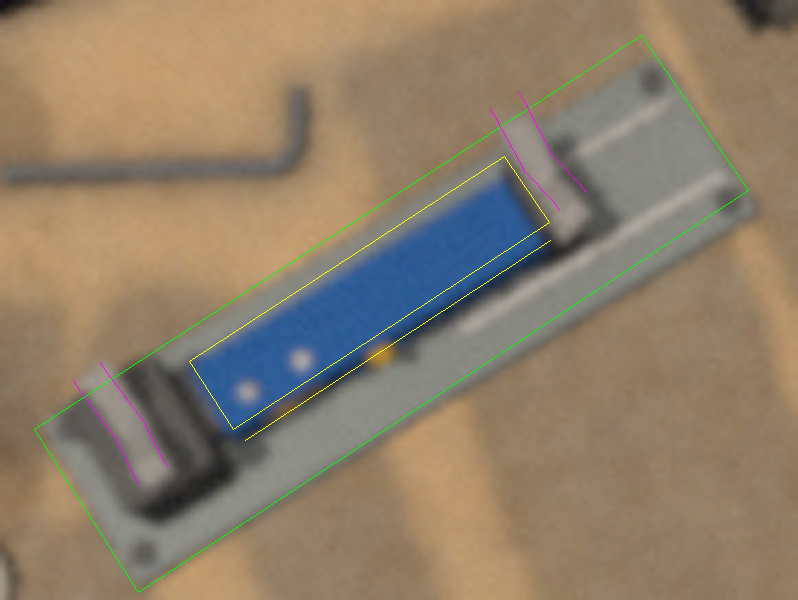

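View pics/scene_z1.png

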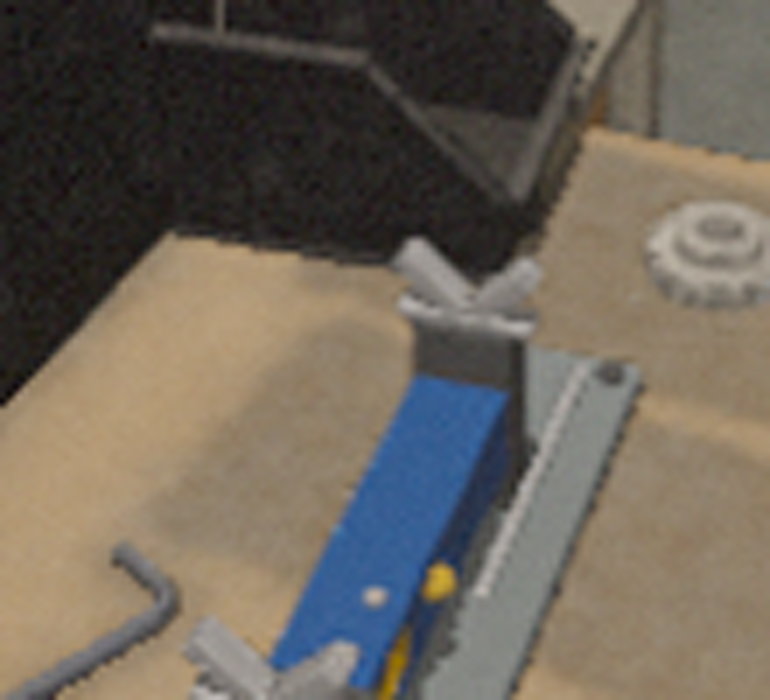

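View pics/top_z1.png

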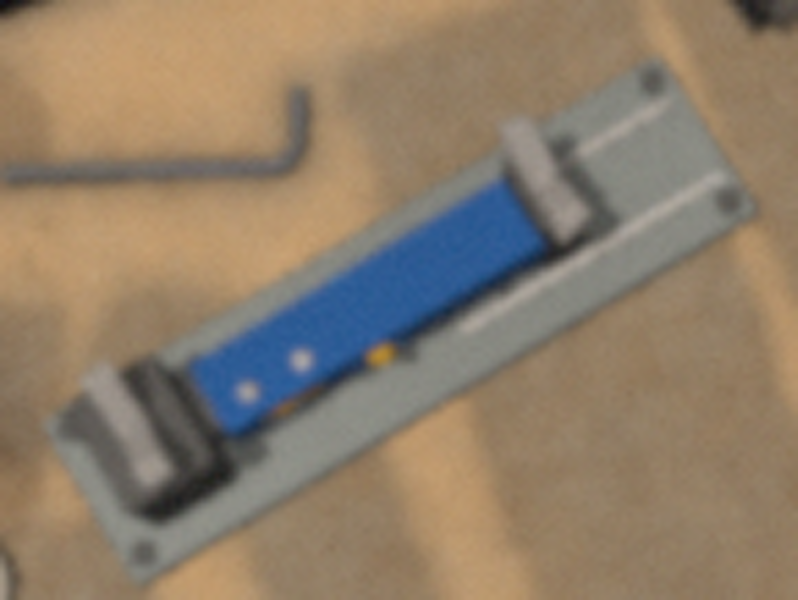

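```bash
cat > fit.py <<'E'
from ov import *
from scipy.optimize import least_squares
def full(px,o,k): return (np.array(px)+.5)/k-.5+np.array(o)
T=[((757,212),(.165,-.04,.012),0),((660,60),(.165,.04,.012),0),((48,425),(-.135,.04,.012),0),((138,585),(-.135,-.04,.012),0),
((233,436),(-.067,-.016,.066),1),((190,362),(-.067,.016,.066),1),((505,178),(.079,.016,.066),1),((547,248),(.079,-.016,.066),1),
((85,372),(-.101,.023,.113),0),((113,360),(-.089,.023,.113),0),((143,487),(-.101,-.023,.113),0),((172,470),(-.089,-.023,.113),0),
((500,125),(.079,.023,.113),1),((533,118),(.091,.023,.113),1),((563,245),(.079,-.023,.113),1),((592,213),(.091,-.023,.113),1)]
S=[((640,366),(.165,-.04,.012),0),((420,375),(.079,.016,.066),1),((507,393),(.079,-.016,.066),1),((415,237),(.091,.021,.113),1),((535,262),(.091,-.021,.113),1)]
tf,sf=fr("top"),fr("scene")
def run(use,show=True):
    ob=[]
    if "t" in use: ob+=[(tf,full(p,(145,105),5.5),l,m) for p,l,m in T]
    if "s" in use: ob+=[(sf,full(p,(170,130),7),l,m) for p,l,m in S]
    fn=lambda q: np.concatenate([proj(f,W(q,[l[0]+m*q[3],l[1],l[2]]))[0]-uv for f,uv,l,m in ob])
    s=least_squares(fn,[.56,.29,-.96,0],loss="soft_l1")
    print(use,s.x.round(4)); 
    if show: print(fn(s.x).reshape(-1,2).round(1).tolist())
    return s.x
a=run("t");run("s");q=run("ts",False)
ub=full((381,355),(145,105),5.5);us=full((440,582),(170,130),7)
B,e=tri([(tf,ub),(sf,us)]);print("button tri",B.round(4),e)
def loc(q,X):
    c,d=np.cos(q[2]),np.sin(q[2]);v=np.array(X[:2])-q[:2];return c*v[0]+d*v[1],-d*v[0]+c*v[1]
print("button local",np.round(loc(q,B),4), [np.round(loc(q,at_z(f,u,.05)),4).tolist() for f,u in((tf,ub),(sf,us))])
for n,b,k in(("scene",(170,130,110,100),7),("top",(145,105,145,109),5.5)): overlay(fr(n),q[:3],q[3],b,k,f"pics/{n}_o2.png")
E
python3 fit.py
```

```text
t [ 0.5576  0.2848 -1.0054 -0.0016]
[[1.6, 0.4], [0.9, -1.0], [-1.1, -0.4], [0.2, 0.8], [-0.6, 0.4], [-0.3, 1.1], [1.3, -0.3], [1.4, -0.5], [-0.7, 1.0], [-0.6, 0.1], [0.1, -0.5], [0.0, -0.5], [-0.1, 0.9], [-1.0, -0.8], [0.2, -2.0], [-0.0, 0.8]]
s [ 0.5532  0.2913 -0.978  -0.0017]
[[0.3, 0.1], [-0.4, 0.1], [0.6, -0.0], [-0.7, 0.1], [0.2, -0.4]]
ts [ 0.558   0.2854 -1.     -0.0026]
button tri [0.5446 0.279  0.047 ] [np.float64(0.35870167931126956), np.float64(0.35660099374591225)]
button local [-0.0019 -0.0147] [[-0.0018, -0.016], [-0.0048, -0.0149]]
```

View pics/scene_o2.png

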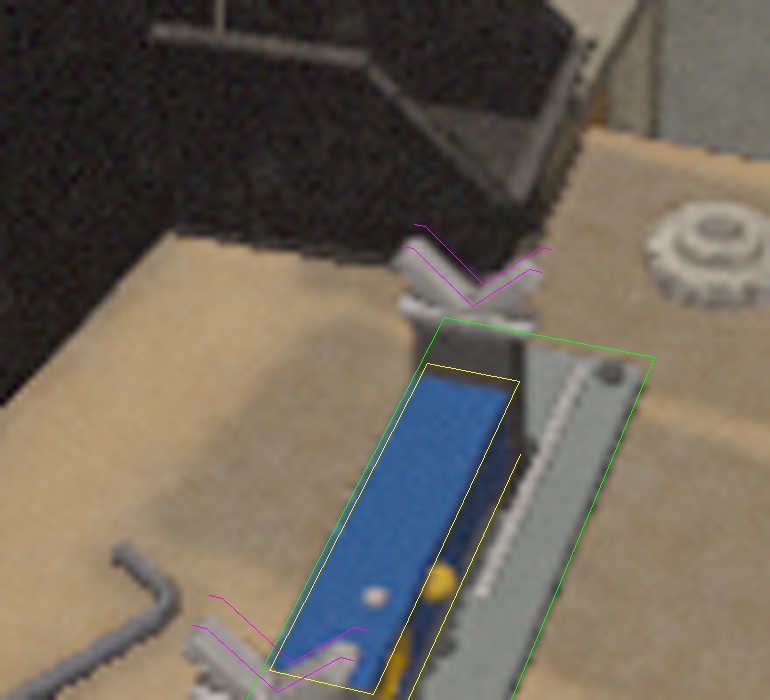

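View pics/top_o2.png

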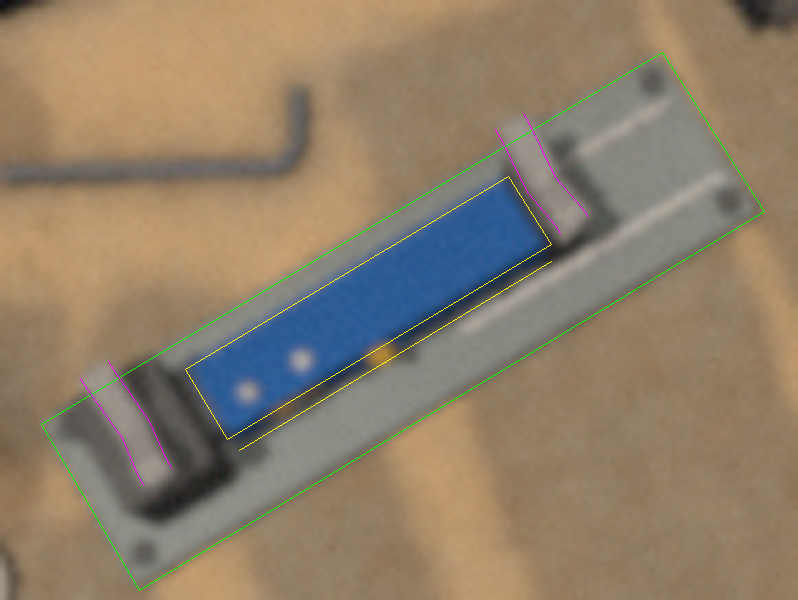

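```bash
cat > fit2.py <<'E'
from fit import *
ob=[(0,tf,full(p,(145,105),5.5),l,m) for p,l,m in T]+[(1,sf,full(p,(170,130),7),l,m) for p,l,m in S]
ob+=[(1,sf,full((200,618),(170,130),7),(-.089,.023,.113),0),(1,sf,full((350,643),(170,130),7),(-.089,-.021,.113),0)]
def pj(f,X,e):
    g=dict(f);g["R"]=Rn.from_rotvec(e[:3]).as_matrix()@np.array(f["R"]);g["t"]=np.array(f["t"]).ravel()+e[3:];return proj(g,X)[0]
sig=np.array([.003]*3+[.002]*3)
def fn(q):
    e=[q[4:10],q[10:16]]
    r_=[pj(f,W(q,[l[0]+m*q[3],l[1],l[2]]),e[c])-uv for c,f,uv,l,m in ob]
    return np.concatenate([np.concatenate(r_)/0.7,q[4:10]/sig,q[10:16]/sig,[q[3]/.001]])
s=least_squares(fn,[.56,.29,-.98,0]+[0]*12,loss="soft_l1");q=s.x
if __name__=="__main__":
    print(q[:4].round(4),(q[4:]*1000).round(1)); print((fn(q)[:2*len(ob)]*.7).reshape(-1,2).round(1).tolist())
    J=s.jac;C=np.linalg.inv(J.T@J);print("sd",np.sqrt(np.diag(C))[:4].round(4))
E
python3 fit2.py | tail -3
python3 - <<'E'
from ov import *
f=fr("top");c=f["color"].astype(int)
m=((c[...,0]-c[...,2])>50).astype(np.uint8); m[:105]=0;m[215:]=0;m[:,:145]=0;m[:,290:]=0
n,l,st,ce=cv2.connectedComponentsWithStats(m);i=1+np.argmax(st[1:,4]);m=(l==i)
v,u=np.nonzero(m);P=np.array([at_z(f,[a,b],.066)[:2] for a,b in zip(u,v)])
print(st[i],cv2.minAreaRect(P.astype(np.float32)*1000), P.mean(0))
d=np.linalg.svd(P-P.mean(0))[2][0] if 0 else np.linalg.eigh(np.cov(P.T))[1][:,1];print(np.arctan2(d[1],d[0])%np.pi-np.pi)
E
```

```text
[ 5.573e-01  2.880e-01 -9.999e-01 -6.000e-04] [-3.   0.2  2.3  0.8  0.3  3.2 -0.3 -0.6 -3.4 -0.7  1.4  0.4]
[[0.9, 0.5], [0.2, -0.7], [-1.0, -0.2], [0.2, 0.9], [-0.2, 0.2], [0.0, 1.0], [1.2, -0.4], [1.3, -0.7], [-0.6, 1.1], [-0.6, 0.2], [0.2, -0.5], [0.1, -0.5], [-0.2, 0.8], [-1.2, -0.9], [0.1, -2.3], [-0.2, 0.6], [0.7, 0.5], [-0.2, -0.1], [0.6, -0.1], [-0.5, -0.1], [0.2, -0.4], [-0.3, -0.6], [-0.1, 0.5]]
sd [0.0021 0.0026 0.0052 0.0008]
[180 138  64  46 972] ((559.4840087890625, 282.51141357421875), (33.45042419433594, 142.5038299560547), 32.73849105834961) [0.56075892 0.28162083]
-1.0100243808996243
```

```bash
cat > nav.py <<'E'
from h import *
REST=np.array([.5573,.2875]);YAW=-1.003
def state():
    o=r.get_obs();R=Rn.from_rotvec(o["orientation"]).as_matrix()
    return o,np.array(o["tcp_pos"]),R
def to(p=None,yaw=None,verbose=True):
    """yaw: desired world direction of tool y (mod pi)"""
    o,x,R=state()
    yy=np.arctan2(R[1,1],R[0,1])
    print("t %.2f tcp"%o["clock"],x.round(4),"ytool yaw %.3f"%yy,"xtool",R[:,0].round(3),"tilt",R[:,2].round(3),"F",np.round(o["contact_force"],1),"M",np.round(o["moment"],2),"w",round(o["grip_width"],4),"q7 %.2f"%o["joints"][6])
    if p is not None: print(" shift cm",((R.T@(np.array(p)-x))*100).round(2))
    if yaw is not None:
        d=(yaw-yy+np.pi/2)%np.pi-np.pi/2; print(" turn about tool z",round(-d,3),"alt",round(-d+np.pi,3), round(-d-np.pi,3))
def rest(lx,ly=0):
    c,d=np.cos(YAW),np.sin(YAW);return REST+np.array([c*lx-d*ly,d*lx+c*ly])
E
python3 - <<'E'
from nav import *
to([.55,-.25,.25],YAW+np.pi/2)
o,x,R=state(); p=np.array([.55,-.25,.25])
print((R.T@(np.array([*rest(-.002),.25])-p)*100).round(2), rest(-.002))
E
```

```text
t 3.50 tcp [ 0.2141 -0.6402  0.2107] ytool yaw -1.248 xtool [0.948 0.317 0.   ] tilt [ 0. -0. -1.] F [0.7 1.1 0.1] M [0.   0.03 0.03] w 0.0855 q7 -0.08
 shift cm [ 44.23 -26.35  -3.93]
 turn about tool z 1.326 alt 4.467 -1.816
[ 17.69 -50.94  -0.  ] [0.55622445 0.28918618]
```

>>> carry_out --series "5.6 -0.2 -0.5 -0.086 1; 5.6 -0.2 -0.5 -0.086 1; 5.6 -0.2 -0.5 -0.086 1; 5.6 -0.2 -0.5 -0.086 1; 5.6 -0.2 -0.5 -0.086 1; 5.6 -0.2 -0.5 -0.086 1; 5.6 -0.2 -0.5 -0.086 1; 5.6 -0.2 -0.5 -0.086 1"

```text
clock: 4.5
tcp_pos: [0.5628, -0.3694, 0.2509]
orientation: [2.747, 1.525, 0.0]
contact_force: [0.2, -0.1, 0.4]
grip_width: 0.0857
```

>>> carry_out --series "5.6 -0.2 0 -0.086 1; 5.6 -0.2 0 -0.086 1; 5.6 -0.2 0 -0.086 1; 5.6 -0.2 0 -0.086 1; 5.6 -0.2 0 -0.086 1; 5.6 -0.2 0 -0.086 1; 5.6 -0.2 0 -0.086 1; 5.6 -0.2 0 -0.086 1"

```text
clock: 5.5
tcp_pos: [0.659, 0.0596, 0.2507]
orientation: [2.072, 2.361, 0.0]
contact_force: [0.9, 0.1, 0.3]
grip_width: 0.0856
```

```bash
python3 -c "
from nav import *
to([*rest(-.003),.18],YAW+np.pi/2)"
```

```text
t 5.50 tcp [0.659  0.0596 0.2507] ytool yaw 0.131 xtool [-0.13   0.991 -0.   ] tilt [ 0. -0. -1.] F [0.9 0.1 0.3] M [ 0.04 -0.05  0.05] w 0.0856 q7 -0.23
 shift cm [24.19 -7.25  7.07]
 turn about tool z -0.437 alt 2.704 -3.579
```

>>> carry_out --series "4.84 -1.45 0 0 1; 4.84 -1.45 0 0 1; 4.84 -1.45 0 0 1; 4.84 -1.45 1 0 1; 4.84 -1.45 2 0 1; 0 0 2 -0.146 1; 0 0 2 -0.146 1; 0 0 0 -0.145 1"

```text
clock: 6.5
tcp_pos: [0.5552, 0.2879, 0.1788]
orientation: [-1.507, -2.755, 0.005]
contact_force: [0.8, -1.1, -0.3]
grip_width: 0.085
```

```bash
cat > snap.py <<'E'
import sys
from nav import *
tag=sys.argv[1]
for n in("scene","top"):
    f=eyes.grab_frame(n); o,x,R=state()
    if n=="scene": b=(150,70,160,140);k=5
    else: b=(130,60,160,150);k=4
    x0,y0,w,h=b; img=cv2.resize(f["color"][y0:y0+h,x0:x0+w],None,fx=k,fy=k,interpolation=cv2.INTER_CUBIC)
    for pt,col in((x,(0,0,255)),(x+R[:,2]*.008+R[:,1]*.0425,(0,255,0)),(x+R[:,2]*.008-R[:,1]*.0425,(0,255,0))):
        u=(proj(f,pt)[0]-[x0,y0]+.5)*k-.5; cv2.circle(img,tuple(int(v) for v in u.round()),3,col,1)
    cv2.imwrite(f"pics/{n}_{tag}.png",img)
    import pickle; pickle.dump({a:f[a] for a in("color","intrinsics","D","R","t")},open(f"f_{n}_{tag}.pkl","wb"))
to([*rest(-.003),.18],YAW+np.pi/2)
E
python3 snap.py a
```

```text
t 6.60 tcp [0.5561 0.2884 0.1802] ytool yaw 0.566 xtool [-0.536  0.844  0.   ] tilt [-0.001 -0.    -1.   ] F [-0.2  0.7 -0. ] M [-0.    0.01  0.  ] w 0.0853 q7 -0.28
 shift cm [0.16 0.05 0.02]
 turn about tool z -0.002 alt 3.139 -3.144
```

View pics/scene_a.png

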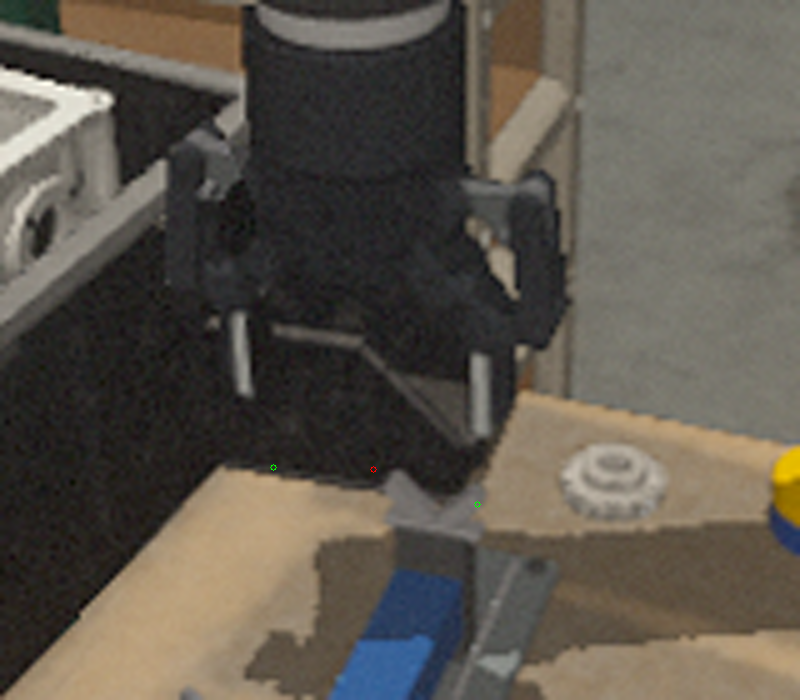

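View pics/top_a.png

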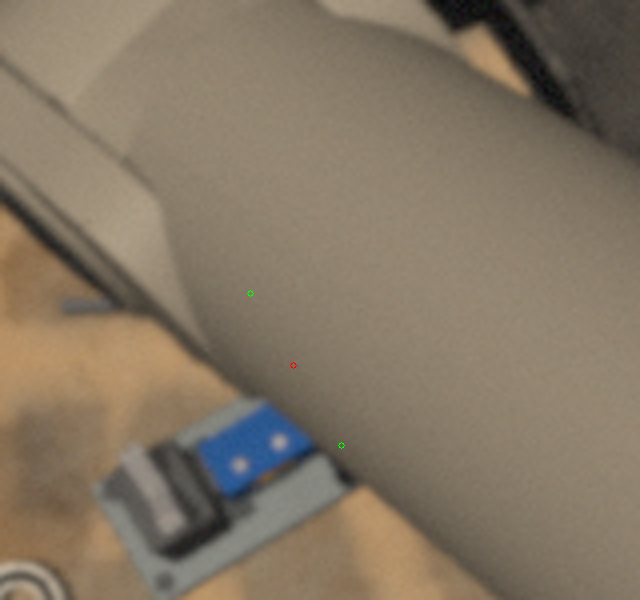

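>>> carry_out --series "0.3 0.05 3.5 0 1; 0 0 3.5 0 1; 0 0 3.5 0 1; 0 0 2.5 0 1; 0 0 1.2 0 1; 0 0 0 0 1; 0 0 0 0 1" --grip_force 20

```text
clock: 7.48
tcp_pos: [0.5558, 0.2921, 0.04]
orientation: [1.515, 2.751, 0.003]
contact_force: [-0.8, 0.0, -0.5]
grip_width: 0.0851
```

```bash
sed -i 's/rest(-.003),.18/rest(-.004),.037/' snap.py; python3 snap.py b
```

```text
t 7.58 tcp [0.5558 0.292  0.04  ] ytool yaw 0.564 xtool [-0.535  0.845 -0.   ] tilt [ 0.002  0.001 -1.   ] F [-0.  -0.4  0.3] M [-0.02  0.02  0.  ] w 0.0857 q7 -0.39
 shift cm [-0.06 -0.11  0.3 ]
 turn about tool z -0.003 alt 3.138 -3.145
```

View pics/scene_b.png

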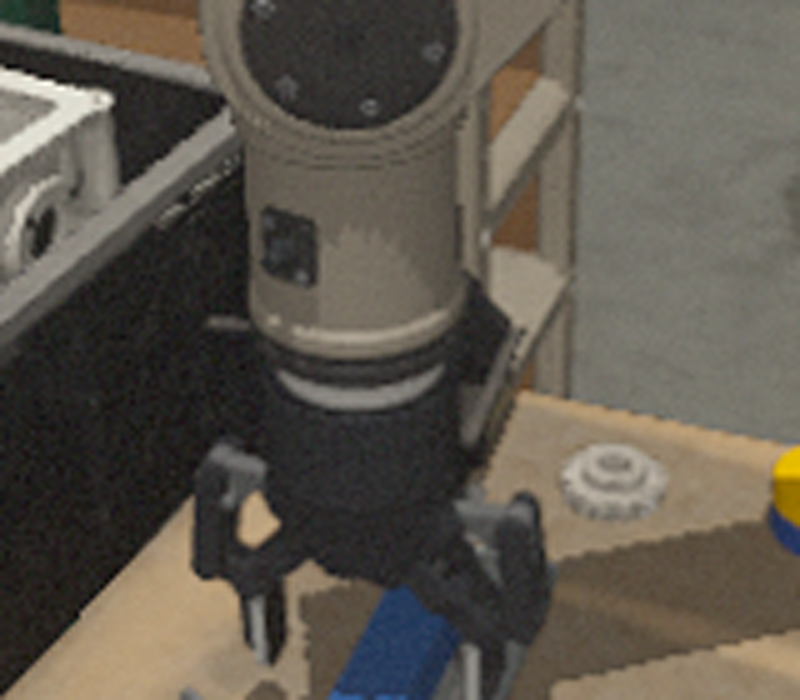

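>>> carry_out --series "0 -0.1 0.3 0 0.65; 0 0 0 0 0.5; 0 0 0 0 0.5; 0 0 0 0 0.45" --grip_force 25

```text
clock: 8.07
tcp_pos: [0.5542, 0.291, 0.0357]
orientation: [1.514, 2.753, 0.0]
contact_force: [-0.7, 0.5, 0.4]
grip_width: 0.0385
```

```bash
python3 snap.py c
```

```text
t 8.18 tcp [0.5542 0.291  0.0357] ytool yaw 0.565 xtool [-0.535  0.845 -0.   ] tilt [ 0.  0. -1.] F [-0.  -0.1 -0. ] M [-0.03 -0.01 -0.07] w 0.0382 q7 -0.39
 shift cm [-0.06  0.08 -0.13]
 turn about tool z -0.003 alt 3.139 -3.144
```

View pics/scene_c.png

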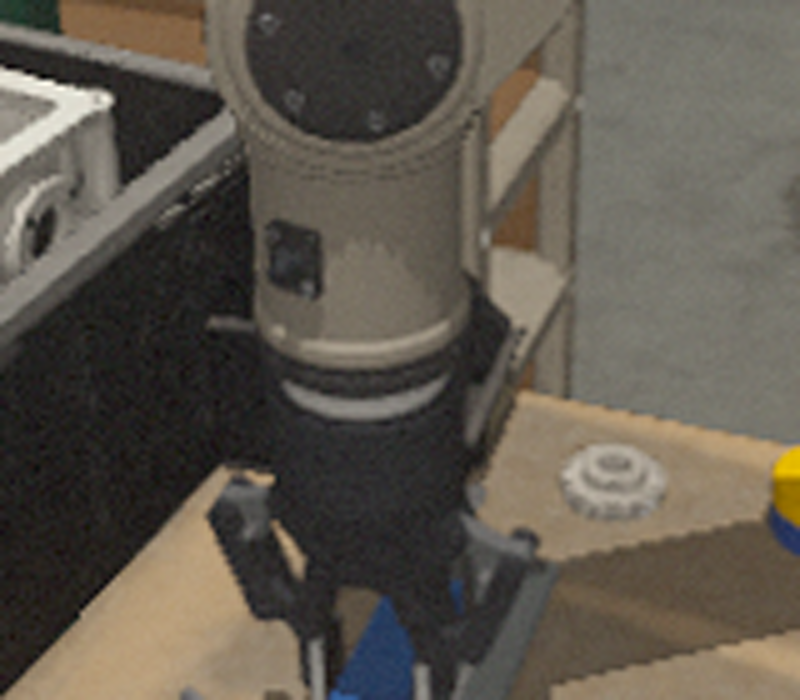

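>>> carry_out --series "0 0 0 0 0.42; 0 0 0 0 0.4; 0 0 0 0 0.38" --grip_force 25

```text
clock: 8.55
tcp_pos: [0.5562, 0.2923, 0.0365]
orientation: [1.513, 2.751, 0.007]
contact_force: [6.0, 4.4, -2.1]
grip_width: 0.0329
```

>>> carry_out --series "0 0 0 0 0.2; 0 0 0 0 0; 0 0 0 0 0; 0 0 0 0 0"

```text
clock: 9.05
tcp_pos: [0.5564, 0.2925, 0.0367]
orientation: [1.513, 2.751, 0.008]
contact_force: [6.0, 3.1, -0.5]
grip_width: 0.0309
```

```bash
python3 -c "
from nav import *
o,x,R=state();to([*rest(-.004),.037],YAW+np.pi/2);print('F tool',(R.T@np.array(o['contact_force'])).round(2),'M',(R.T@np.array(o['moment'])).round(2))"
```

```text
t 9.05 tcp [0.5564 0.2925 0.0367] ytool yaw 0.565 xtool [-0.535  0.845  0.   ] tilt [ 0.004  0.003 -1.   ] F [ 6.   3.1 -0.5] M [ 0.81 -1.34  0.03] w 0.0309 q7 -0.39
 shift cm [-0.07 -0.19 -0.03]
 turn about tool z -0.003 alt 3.139 -3.144
F tool [-0.6   6.68  0.56] M [-1.56 -0.03 -0.04]
```

>>> carry_out --series "0 0.25 0 0 0; 0 0 0 0 0; 0 0 0 0 0"

```text
clock: 9.43
tcp_pos: [0.5564, 0.2925, 0.0366]
orientation: [1.514, 2.752, 0.0]
contact_force: [0.2, 0.0, 6.2]
grip_width: 0.031
```

```bash
cat > f.py <<'E'
from nav import *
o,x,R=state()
X0=np.array([.5564,.2925,.0367]);ux=np.array([np.cos(YAW),np.sin(YAW)])
print("t %.2f"%o["clock"],"travel mm %.2f"%(1000*((x-X0)[:2]@ux)),"lat mm %.2f"%(1000*((x-X0)[:2]@[-ux[1],ux[0]])),"z %.4f"%x[2],"F tool",(R.T@np.array(o['contact_force'])).round(2),'M',(R.T@np.array(o['moment'])).round(2),"w",round(o["grip_width"],4))
E
python3 f.py
```

```text
t 9.43 travel mm 0.04 lat mm 0.01 z 0.0366 F tool [-0.04  0.16 -6.21] M [-0.12 -0.09  0.  ] w 0.031
```

>>> carry_out --series "0 0 -0.12 0 0; -0.1 0 0 0 0; -0.1 0 0 0 0; -0.1 0 0 0 0; -0.1 0 0 0 0"

```text
clock: 10.05
tcp_pos: [0.5584, 0.2893, 0.0367]
orientation: [-1.514, -2.753, -0.001]
contact_force: [2.6, 4.2, -4.0]
grip_width: 0.0311
```

```bash
python3 f.py
```

```text
t 10.05 travel mm 3.72 lat mm -0.03 z 0.0367 F tool [2.13 4.46 3.98] M [-1.28  0.43 -0.02] w 0.0311
```

>>> carry_out --series "-0.1 0 0.05 0 0; -0.1 0 0 0 0; -0.1 0 0 0 0"

```text
clock: 10.42
tcp_pos: [0.5599, 0.2869, 0.0367]
orientation: [-1.514, -2.753, -0.001]
contact_force: [-0.0, 5.6, -0.1]
grip_width: 0.0312
```

```bash
python3 f.py
```

```text
t 10.43 travel mm 6.60 lat mm -0.03 z 0.0367 F tool [4.7  2.97 0.12] M [-0.99  0.87 -0.04] w 0.0312
```

>>> carry_out --series "-0.1 0 0 0 0; -0.1 0 0 0 0"

```text
clock: 10.68
tcp_pos: [0.5602, 0.2867, 0.0367]
orientation: [-1.512, -2.752, -0.003]
contact_force: [-0.6, 7.4, 0.5]
grip_width: 0.0311
```

```bash
python3 f.py
```

```text
t 10.68 travel mm 6.93 lat mm 0.04 z 0.0367 F tool [ 6.56  3.52 -0.44] M [-0.96  1.53  0.05] w 0.0311
```

>>> carry_out --series "-0.05 0 0 0 0; 0 0 0 0 0"

```text
clock: 10.92
tcp_pos: [0.5601, 0.2866, 0.0367]
orientation: [-1.511, -2.752, -0.003]
contact_force: [-0.9, 6.5, -0.4]
grip_width: 0.0309
```

```bash
python3 f.py
```

```text
t 10.93 travel mm 6.94 lat mm 0.00 z 0.0367 F tool [6.   2.7  0.38] M [-0.96  1.45  0.02] w 0.0309
```

>>> carry_out --series "-0.05 0 0 0 0; 0 0 0 0 0"

```text
clock: 11.18
tcp_pos: [0.5602, 0.2866, 0.0366]
orientation: [-1.511, -2.752, -0.004]
contact_force: [-0.9, 8.4, -0.7]
grip_width: 0.0308
```

```bash
python3 f.py
```

```text
t 11.18 travel mm 7.05 lat mm 0.01 z 0.0366 F tool [7.6  3.77 0.7 ] M [-0.97  1.65  0.1 ] w 0.0308
```

>>> carry_out --series "-0.06 0 0 0 0; 0 0 0 0 0"

```text
clock: 11.42
tcp_pos: [0.5602, 0.2865, 0.0367]
orientation: [-1.51, -2.751, -0.004]
contact_force: [-1.7, 9.2, -0.3]
grip_width: 0.0311
```

```bash
python3 f.py
```

```text
t 11.43 travel mm 7.13 lat mm 0.00 z 0.0367 F tool [8.68 3.47 0.33] M [-0.96  1.85  0.09] w 0.0311
```

>>> carry_out --series "-0.05 0 0 0 0; 0 0 0 0 0"

```text
clock: 11.68
tcp_pos: [0.5603, 0.2864, 0.0366]
orientation: [-1.51, -2.751, -0.005]
contact_force: [-2.5, 10.4, -1.4]
grip_width: 0.0313
```

```bash
python3 f.py
```

```text
t 11.68 travel mm 7.24 lat mm -0.01 z 0.0366 F tool [10.09  3.47  1.41] M [-0.98  1.97  0.1 ] w 0.0313
```

>>> carry_out --series "-0.03 0 0 0 0; 0 0 0 0 0"

```text
clock: 11.92
tcp_pos: [0.5603, 0.2864, 0.0367]
orientation: [-1.509, -2.751, -0.005]
contact_force: [-1.7, 10.3, -1.1]
grip_width: 0.0314
```

```bash
python3 f.py
```

```text
t 11.93 travel mm 7.25 lat mm 0.01 z 0.0367 F tool [9.59 4.15 1.19] M [-1.02  2.09  0.1 ] w 0.0314
```

>>> carry_out --series "-0.03 0 0 0 0; 0 0 0 0 0"

```text
clock: 12.18
tcp_pos: [0.5603, 0.2863, 0.0367]
orientation: [-1.509, -2.751, -0.005]
contact_force: [-2.4, 10.5, 0.2]
grip_width: 0.0313
```

```bash
python3 f.py
```

```text
t 12.18 travel mm 7.30 lat mm -0.00 z 0.0367 F tool [10.19  3.61 -0.19] M [-0.93  2.22  0.13] w 0.0313
```

>>> carry_out --series "-0.03 0 0 0 0; 0 0 0 0 0"

```text
clock: 12.42
tcp_pos: [0.5603, 0.2863, 0.0367]
orientation: [-1.509, -2.751, -0.005]
contact_force: [-2.1, 11.6, -1.7]
grip_width: 0.0312
```

```bash
python3 f.py
```

```text
t 12.43 travel mm 7.34 lat mm -0.00 z 0.0367 F tool [10.87  4.47  1.75] M [-0.96  2.28  0.13] w 0.0312
```

>>> carry_out --series "-0.03 0 0 0 0; 0 0 0 0 0"

```text
clock: 12.68
tcp_pos: [0.5604, 0.2863, 0.0367]
orientation: [-1.508, -2.751, -0.005]
contact_force: [-3.2, 10.9, -1.3]
grip_width: 0.0312
```

```bash
python3 f.py
```

```text
t 12.68 travel mm 7.41 lat mm 0.02 z 0.0367 F tool [10.92  3.13  1.35] M [-0.98  2.31  0.2 ] w 0.0312
```

```bash
cat > tip.py <<'E'
import sys,pickle
from nav import *
f=eyes.grab_frame("scene"); o,x,R=state(); w=o["grip_width"]
b=(170,130,110,110);k=7;x0,y0,ww,h=b
img=cv2.resize(f["color"][y0:y0+h,x0:x0+ww],None,fx=k,fy=k,interpolation=cv2.INTER_CUBIC)
for sg in(1,-1):
  for a,col in((.008,(0,255,0)),(-.011,(0,0,255)),(-.03,(255,0,255))):
    for e in (-.011,.011):
      pt=x+R[:,2]*a+R[:,1]*sg*(w/2+.0)+R[:,0]*e
      u=(proj(f,pt)[0]-[x0,y0]+.5)*k-.5; cv2.circle(img,tuple(int(v) for v in u.round()),3,col,1)
cv2.imwrite(f"pics/{sys.argv[1]}.png",img)
E
python3 tip.py tip1
```

```text
(no output)
```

View pics/tip1.png

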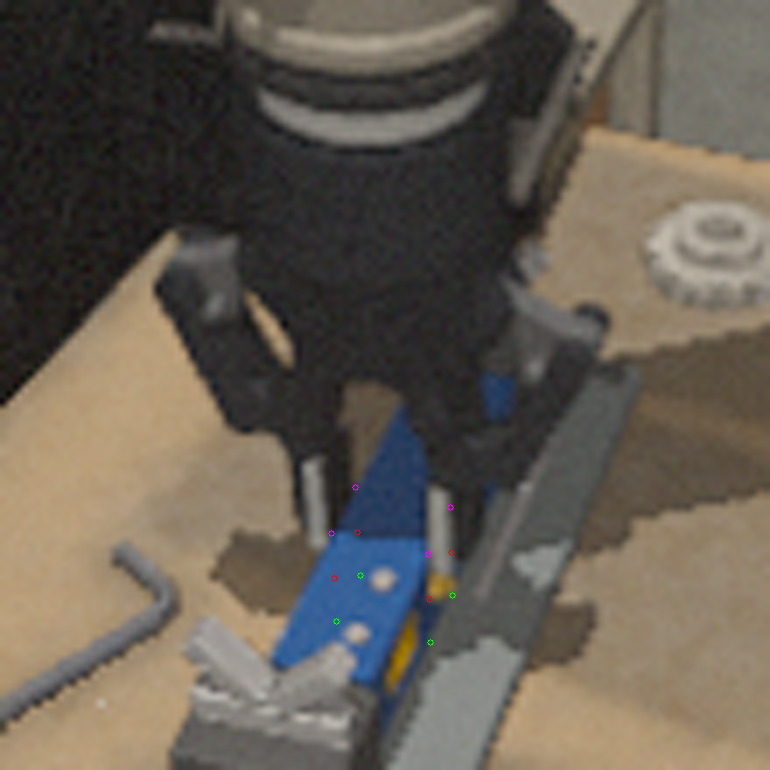

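The picture shows the brass button, at about (440,585), still visible just below the right fingertip. The pads are gripping too high, so the button isn't really pressed. I'll back off, open, lower and regrip.

>>> carry_out --series "0.4 0 0 0 0; 0.2 0 0 0 0; 0.2 0 0 0 0; 0.2 0 0 0 0; 0 0 0 0 0"

```text
clock: 13.35
tcp_pos: [0.558, 0.2899, 0.0366]
orientation: [1.514, 2.751, 0.0]
contact_force: [4.6, 0.7, 3.3]
grip_width: 0.031
```

```bash
python3 f.py
```

```text
t 13.35 travel mm 3.02 lat mm -0.02 z 0.0366 F tool [-1.86  4.31 -3.25] M [-0.99 -0.39 -0.09] w 0.031
```

>>> carry_out --series "0 0 0 0 0.5; 0 0 0 0 0.6; 0 0 0.4 0 0.6; 0 0 0.4 0 0.6; 0 0 0.4 0 0.6; 0 0 0 0 0.6"

```text
clock: 14.1
tcp_pos: [0.5572, 0.2902, 0.0239]
orientation: [-1.514, -2.752, 0.001]
contact_force: [0.5, 0.4, 0.3]
grip_width: 0.0514
```

```bash
python3 f.py;python3 tip.py tip2
```

```text
t 14.10 travel mm 2.38 lat mm -0.62 z 0.0239 F tool [ 0.06  0.59 -0.35] M [-0.06 -0.01  0.01] w 0.0514
```

View pics/tip2.png

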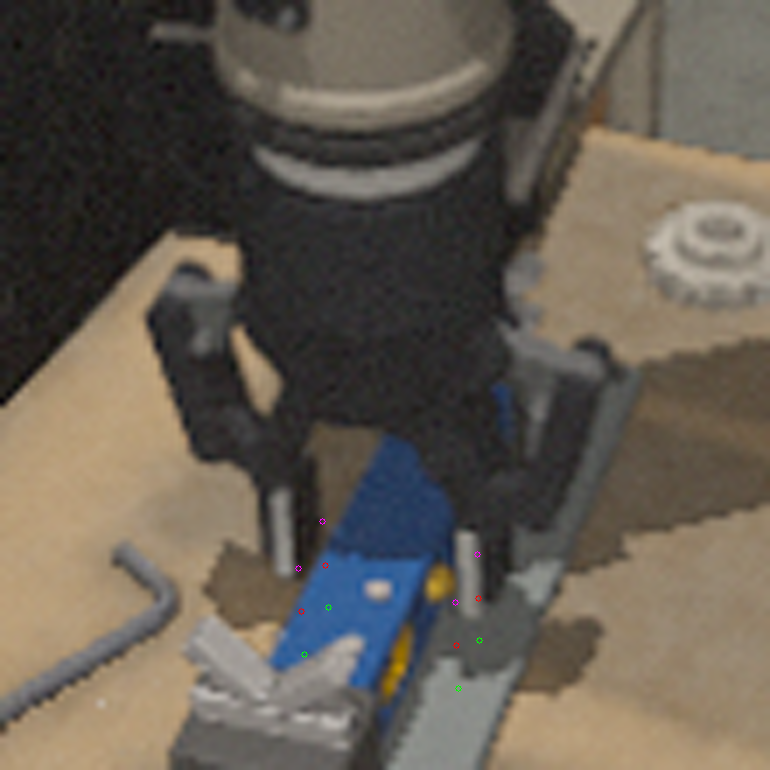

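```bash
cat > pl.py <<'E'
from nav import *
f=eyes.grab_frame("scene");o,x,R=state()
def plane(px,ly,off=(170,130),k=7):
    uv=(np.array(px)+.5)/k-.5+np.array(off);c,d=ray(f,uv)
    n=np.array([-np.sin(YAW),np.cos(YAW),0]);p0=np.array([*rest(0,ly),0])
    P=c+d*(n@(p0-c))/(n@d);v=P[:2]-REST
    return round(1000*(np.cos(YAW)*v[0]+np.sin(YAW)*v[1]),1),round(1000*P[2],1)
v=x[:2]-REST;print("tcp local",(np.cos(YAW)*v[0]+np.sin(YAW)*v[1]).round(4),(-np.sin(YAW)*v[0]+np.cos(YAW)*v[1]).round(4))
for nm,px,ly in(("button",(440,582),-.0215),("sleeve top front corner",(500,393),-.016),("fingR near tip inner",(460,612),-.0257),("fingR top of strip",(457,533),-.0257),("fingL near tip inner",(292,575),.0257),("index plate ctr",(399,660),-.017)):
    print(nm,plane(px,ly))
E
python3 pl.py
```

```text
tcp local -0.0023 0.0016
button (np.float64(-19.8), np.float64(67.8))
sleeve top front corner (np.float64(58.5), np.float64(77.2))
fingR near tip inner (np.float64(-14.1), np.float64(50.9))
fingR top of strip (np.float64(-15.3), np.float64(85.1))
fingL near tip inner (np.float64(-21.5), np.float64(59.1))
index plate ctr (np.float64(-45.5), np.float64(58.3))
```

>>> carry_out --series "0 0.05 0.4 0 0.6; 0 0 0.3 0 0.6; 0 0 0 0 0.6"

```text
clock: 14.58
tcp_pos: [0.5577, 0.2904, 0.017]
orientation: [-1.514, -2.752, 0.001]
contact_force: [0.5, 0.1, -0.5]
grip_width: 0.0517
```

```bash
python3 f.py; python3 tip.py tip3
```

```text
t 14.57 travel mm 2.41 lat mm -0.05 z 0.0170 F tool [-0.15  0.45  0.48] M [-0.01 -0.03 -0.05] w 0.0517
```

View pics/tip3.png

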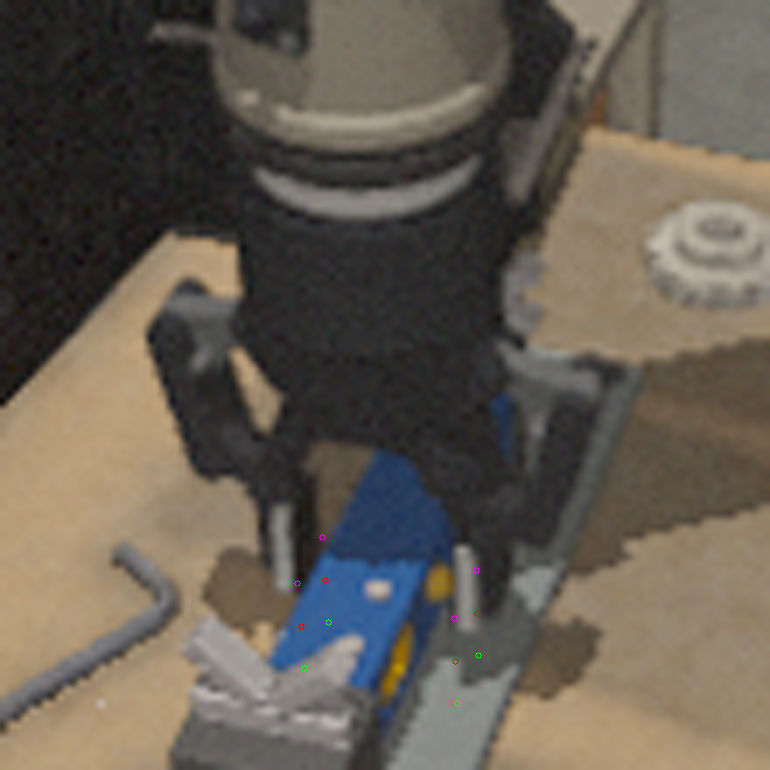

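>>> carry_out --series "0 0 0.4 0 0.6; 0 0 0.3 0 0.6; 0 0 0 0 0.6"

```text
clock: 15.0
tcp_pos: [0.5577, 0.2905, 0.01]
orientation: [-1.514, -2.752, 0.001]
contact_force: [0.3, 0.1, 0.2]
grip_width: 0.0514
```

```bash
python3 f.py
```

```text
t 15.00 travel mm 2.41 lat mm -0.03 z 0.0100 F tool [-0.06  0.37 -0.19] M [0.03 0.   0.04] w 0.0514
```

>>> carry_out --series "0 0 0.3 0 0.6; 0 0 0.2 0 0.6; 0 0 0 0 0.6"

```text
clock: 15.38
tcp_pos: [0.5578, 0.2905, 0.0052]
orientation: [-1.514, -2.752, 0.0]
contact_force: [0.2, -0.0, 0.8]
grip_width: 0.0514
```

```bash
python3 f.py; python3 tip.py tip4
```

```text
t 15.38 travel mm 2.40 lat mm 0.09 z 0.0052 F tool [-0.14  0.13 -0.77] M [0.06 0.02 0.04] w 0.0514
```

View pics/tip4.png

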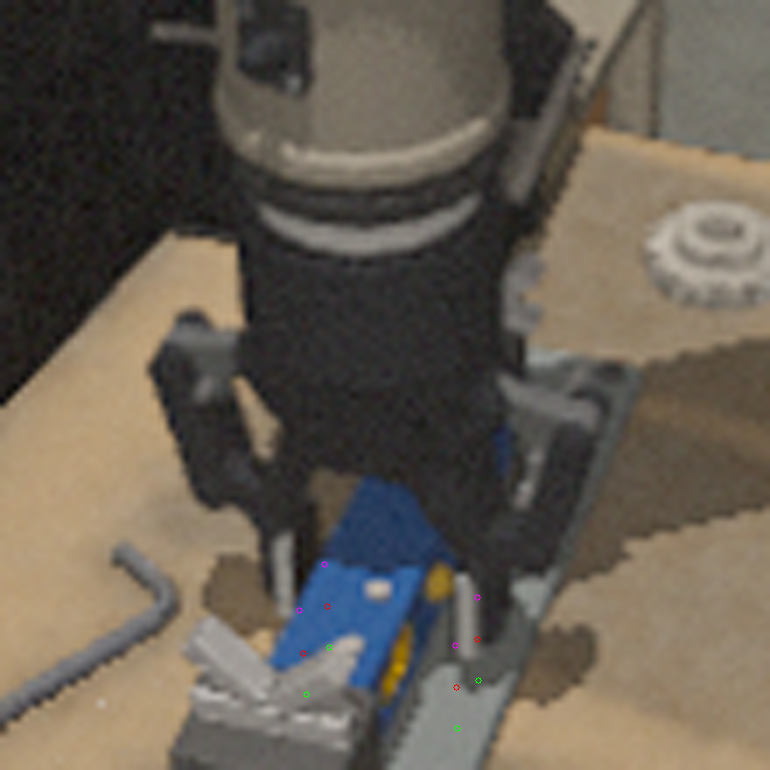

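>>> carry_out --series "0.15 0.05 0 0 0.5; 0 0 0 0 0.45; 0 0 0 0 0.41; 0 0 0 0 0.41" --grip_force 25

```text
clock: 15.92
tcp_pos: [0.5569, 0.2919, 0.0052]
orientation: [-1.514, -2.752, 0.002]
contact_force: [-3.4, -1.6, 1.3]
grip_width: 0.0351
```

```bash
python3 f.py;  python3 tip.py tip5
```

```text
t 15.93 travel mm 0.79 lat mm 0.07 z 0.0052 F tool [ 0.53 -3.73 -1.29] M [0.82 0.02 0.06] w 0.0351
```

View pics/tip5.png

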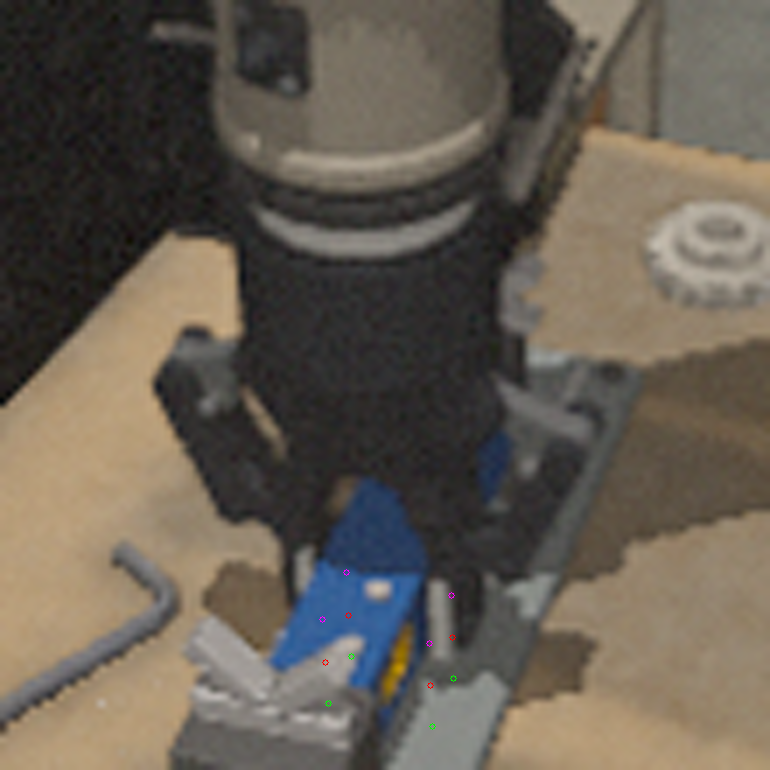

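The button is now hidden behind the right pad, and its spring shows up as about 3.7 N sideways. Closing fully.

>>> carry_out --series "0 0 0 0 0.35; 0 0 0 0 0.2; 0 0 0 0 0; 0 0 0 0 0" --grip_force 30

```text
clock: 16.48
tcp_pos: [0.5568, 0.2917, 0.0053]
orientation: [-1.513, -2.752, 0.002]
contact_force: [-4.4, -3.1, 3.0]
grip_width: 0.0319
```

```bash
python3 f.py
```

```text
t 16.48 travel mm 0.88 lat mm -0.04 z 0.0053 F tool [-0.24 -5.37 -3.02] M [ 1.14  0.03 -0.13] w 0.0319
```

>>> carry_out --series "0 -0.2 -0.08 0 0; -0.1 0 0 0 0; -0.1 0 0 0 0; -0.1 0 0 0 0; -0.1 0 0 0 0; -0.1 0 0 0 0"

```text
clock: 17.23
tcp_pos: [0.5587, 0.2889, 0.0054]
orientation: [-1.512, -2.752, -0.005]
contact_force: [2.5, 5.9, -11.9]
grip_width: 0.0312
```

```bash
python3 f.py
```

```text
t 17.23 travel mm 4.27 lat mm 0.04 z 0.0054 F tool [ 3.6   5.22 11.87] M [-0.44  0.56  0.01] w 0.0312
```

>>> carry_out --series "-0.1 0 0 0 0; -0.1 0 0 0 0"

```text
clock: 17.48
tcp_pos: [0.5598, 0.2873, 0.0054]
orientation: [-1.512, -2.752, -0.005]
contact_force: [2.1, 5.9, -12.8]
grip_width: 0.0319
```

```bash
python3 f.py
```

```text
t 17.48 travel mm 6.21 lat mm 0.09 z 0.0054 F tool [ 3.82  4.85 12.85] M [-0.46  0.58 -0.06] w 0.0319
```

>>> carry_out --series "-0.1 0.1 0.06 0 0; -0.1 0 0 0 0; -0.1 0 0 0 0"

```text
clock: 17.85
tcp_pos: [0.5605, 0.2862, 0.0054]
orientation: [-1.51, -2.752, -0.004]
contact_force: [-4.7, 8.1, -6.2]
grip_width: 0.0315
```

```bash
python3 f.py
```

```text
t 17.85 travel mm 7.49 lat mm 0.05 z 0.0054 F tool [9.37 0.35 6.27] M [0.3  1.43 0.09] w 0.0315
```

>>> carry_out --series "-0.1 0 0 0 0; -0.1 0 0 0 0"

```text
clock: 18.1
tcp_pos: [0.5608, 0.2858, 0.0054]
orientation: [-1.508, -2.751, -0.006]
contact_force: [-5.9, 10.6, -7.6]
grip_width: 0.0318
```

```bash
python3 f.py
```

```text
t 18.10 travel mm 8.00 lat mm 0.08 z 0.0054 F tool [12.06  0.72  7.64] M [0.13 1.82 0.17] w 0.0318
```

>>> carry_out --series "0 0 0 0 0; 0 0 0 0 0"

```text
clock: 18.35
tcp_pos: [0.561, 0.2853, 0.0054]
orientation: [-1.508, -2.751, -0.005]
contact_force: [-4.3, 8.1, -6.7]
grip_width: 0.0314
```

```bash
python3 f.py; python3 tip.py tip6
```

```text
t 18.35 travel mm 8.54 lat mm 0.07 z 0.0054 F tool [9.13 0.77 6.72] M [0.17 1.61 0.02] w 0.0314
```

View pics/tip6.png

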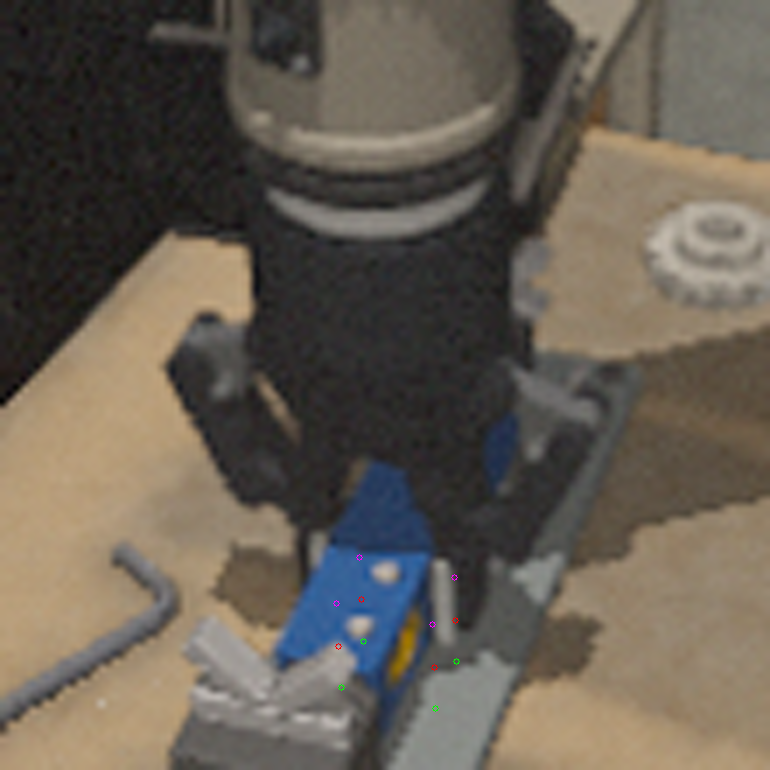

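>>> carry_out --series "-0.05 0 0.03 0 0; -0.05 0 0 0 0; -0.05 0 0 0 0; -0.05 0 0 0 0"

```text
clock: 18.9
tcp_pos: [0.5637, 0.2812, 0.0054]
orientation: [-1.512, -2.753, -0.002]
contact_force: [-1.5, 1.9, -3.4]
grip_width: 0.0318
```

```bash
python3 f.py
```

```text
t 18.90 travel mm 13.46 lat mm 0.07 z 0.0054 F tool [ 2.44 -0.27  3.36] M [ 0.3   0.75 -0.19] w 0.0318
```

>>> carry_out --series "-0.05 0 0 0 0; -0.05 0 0 0 0; -0.05 0 0 0 0; -0.05 0 0 0 0"

```text
clock: 19.4
tcp_pos: [0.5655, 0.2782, 0.0054]
orientation: [1.514, 2.752, 0.001]
contact_force: [-0.4, 3.8, -4.4]
grip_width: 0.0315
```

```bash
python3 f.py
```

```text
t 19.40 travel mm 16.93 lat mm 0.03 z 0.0054 F tool [3.42 1.71 4.39] M [-0.14  0.82 -0.4 ] w 0.0315
```

>>> carry_out --series "-0.1 0 0.02 0 0; -0.1 0 0 0 0; -0.1 0 0 0 0; -0.1 0 0 0 0; -0.1 0 0 0 0; -0.1 0 0 0 0; -0.1 0 0 0 0"

```text
clock: 20.27
tcp_pos: [0.5693, 0.2723, 0.0053]
orientation: [1.514, 2.752, 0.001]
contact_force: [-0.6, 3.7, 0.3]
grip_width: 0.0318
```

```bash
python3 f.py
```

```text
t 20.27 travel mm 23.93 lat mm 0.04 z 0.0053 F tool [ 3.39  1.48 -0.25] M [-0.1   0.86 -0.39] w 0.0318
```

>>> carry_out --series "-0.08 0 0 0 0; -0.08 0 0 0 0; -0.08 0 0 0 0"

```text
clock: 20.65
tcp_pos: [0.5706, 0.2703, 0.0053]
orientation: [1.514, 2.752, 0.001]
contact_force: [0.8, 3.7, 0.4]
grip_width: 0.0318
```

```bash
python3 f.py
```

```text
t 20.65 travel mm 26.32 lat mm 0.03 z 0.0053 F tool [ 2.74  2.66 -0.37] M [-0.26  0.85 -0.34] w 0.0318
```

>>> carry_out --series "-0.08 0 0 0 0; -0.08 0 0 0 0; -0.08 0 0 0 0"

```text
clock: 21.02
tcp_pos: [0.5719, 0.2683, 0.0053]
orientation: [1.514, 2.752, 0.001]
contact_force: [0.5, 4.2, 2.1]
grip_width: 0.0316
```

```bash
python3 f.py
```

```text
t 21.02 travel mm 28.71 lat mm 0.03 z 0.0053 F tool [ 3.28  2.67 -2.05] M [-0.33  0.8  -0.34] w 0.0316
```

>>> carry_out --series "-0.1 0 0 0 0; -0.1 0 0 0 0; -0.1 0 0 0 0"

```text
clock: 21.4
tcp_pos: [0.5735, 0.2658, 0.0053]
orientation: [1.514, 2.752, 0.001]
contact_force: [0.4, 5.6, 2.5]
grip_width: 0.0316
```

>>> carry_out --series "-0.1 0 0 0 0; -0.1 0 0 0 0"

```text
clock: 21.65
tcp_pos: [0.5755, 0.2626, 0.0053]
orientation: [1.514, 2.75, -0.001]
contact_force: [3.3, 1.1, 4.5]
grip_width: 0.0319
```

```bash
python3 f.py
```

```text
t 21.65 travel mm 35.46 lat mm 0.04 z 0.0053 F tool [-0.83  3.4  -4.5 ] M [-0.57  0.11 -0.48] w 0.0319
```

>>> carry_out --series "-0.1 0 0 0 0; -0.05 0 0 0 0"

```text
clock: 21.9
tcp_pos: [0.5764, 0.2612, 0.0053]
orientation: [1.515, 2.75, -0.001]
contact_force: [6.0, 0.1, 4.4]
grip_width: 0.0317
```

```bash
python3 f.py; python3 tip.py tip7
```

```text
t 21.90 travel mm 37.14 lat mm -0.01 z 0.0053 F tool [-3.08  5.14 -4.44] M [-0.65 -0.39 -0.51] w 0.0317
```

View pics/tip7.png

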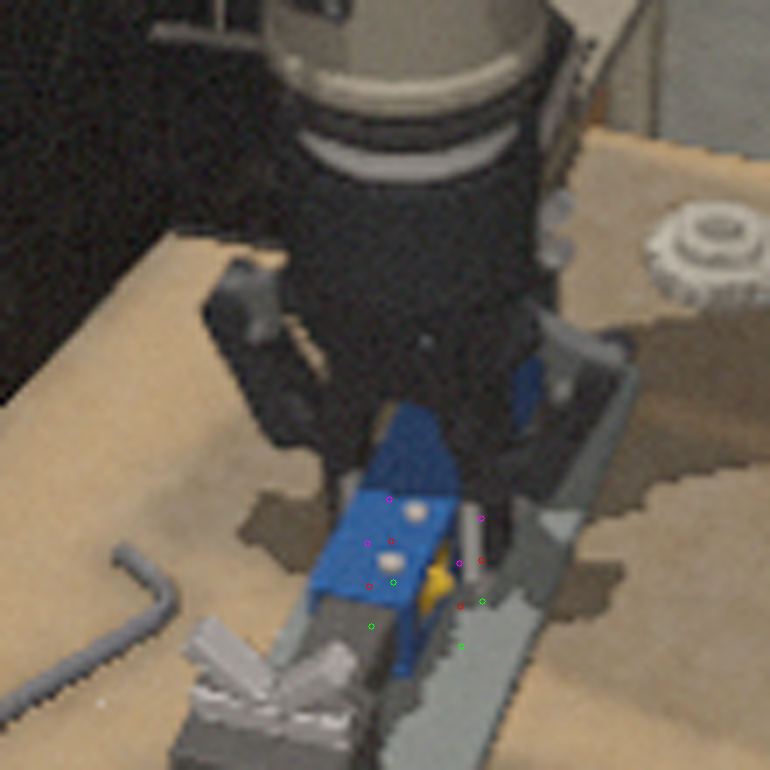

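>>> carry_out --series "-0.08 0 0 0 0; 0 0 0 0 0"

```text
clock: 22.2
tcp_pos: [0.5768, 0.2606, 0.0053]
orientation: [1.515, 2.75, -0.0]
contact_force: [5.4, 0.2, 4.5]
grip_width: 0.0317
```

```bash
python3 f.py
```

```text
t 22.20 travel mm 37.86 lat mm 0.05 z 0.0053 F tool [-2.77  4.7  -4.53] M [-0.66 -0.33 -0.51] w 0.0317
```

>>> carry_out --series "-0.08 0 0 0 0; 0 0 0 0 0"

```text
clock: 22.45
tcp_pos: [0.5769, 0.2605, 0.0053]
orientation: [1.515, 2.751, 0.0]
contact_force: [4.5, -0.2, 5.5]
grip_width: 0.0314
```

```bash
python3 f.py
```

```text
t 22.45 travel mm 37.99 lat mm 0.04 z 0.0053 F tool [-2.61  3.73 -5.46] M [-0.68 -0.17 -0.45] w 0.0314
```

>>> carry_out --series "-0.12 0 0.02 0 0; -0.1 0 0 0 0; 0 0 0 0 0"

```text
clock: 22.82
tcp_pos: [0.5772, 0.2601, 0.0053]
orientation: [-1.514, -2.753, -0.002]
contact_force: [3.6, 2.2, 5.6]
grip_width: 0.0316
```

```bash
python3 f.py
```

```text
t 22.82 travel mm 38.48 lat mm 0.08 z 0.0053 F tool [-0.02  4.22 -5.65] M [-0.59  0.21 -0.33] w 0.0316
```

>>> carry_out --series "-0.1 0 0 0 0; -0.1 0 0 0 0; 0 0 0 0 0"

```text
clock: 23.2
tcp_pos: [0.578, 0.2588, 0.0053]
orientation: [-1.514, -2.752, -0.002]
contact_force: [2.2, 3.6, 6.2]
grip_width: 0.0314
```

```bash
python3 f.py
```

```text
t 23.20 travel mm 40.03 lat mm 0.07 z 0.0053 F tool [ 1.86  3.84 -6.19] M [-0.55  0.41 -0.3 ] w 0.0314
```

>>> carry_out --series "-0.1 0 0.02 0 0; -0.1 0 0 0 0; 0 0 0 0 0"

```text
clock: 23.58
tcp_pos: [0.5789, 0.2574, 0.0053]
orientation: [-1.513, -2.752, -0.002]
contact_force: [0.9, 3.8, 7.4]
grip_width: 0.0316
```

```bash
python3 f.py; python3 tip.py tip8
```

```text
t 23.57 travel mm 41.67 lat mm 0.08 z 0.0053 F tool [ 2.75  2.79 -7.36] M [-0.46  0.5  -0.27] w 0.0316
```

View pics/tip8.png

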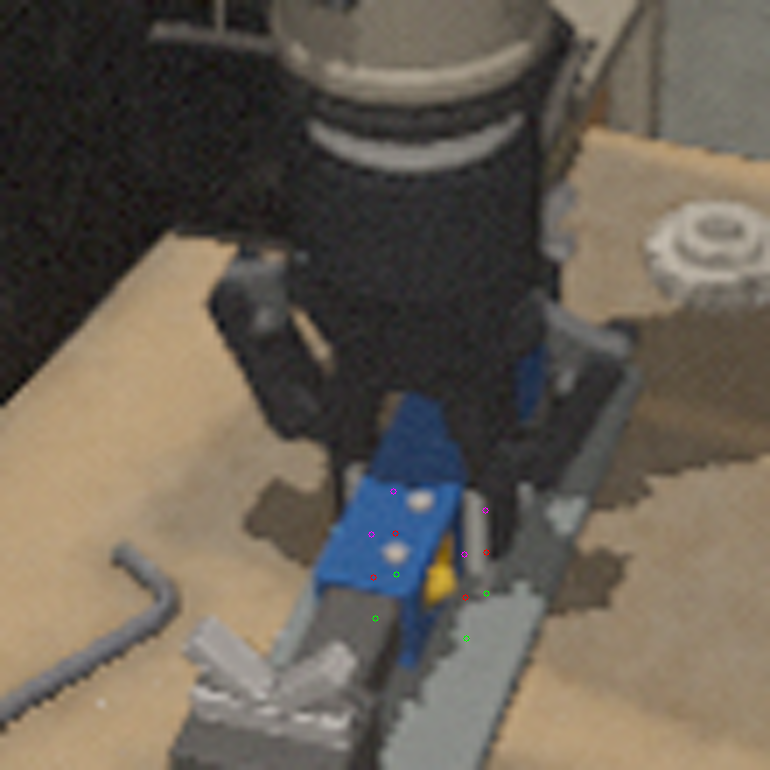

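>>> carry_out --series "-0.08 0 -0.04 0 0; 0 0 0 0 0"

```text
clock: 23.88
tcp_pos: [0.5789, 0.2573, 0.0053]
orientation: [-1.512, -2.752, -0.003]
contact_force: [2.7, 5.6, 3.7]
grip_width: 0.0311
```

```bash
python3 f.py
```

```text
t 23.88 travel mm 41.78 lat mm 0.04 z 0.0053 F tool [ 3.27  5.26 -3.68] M [-0.75  0.68 -0.28] w 0.0311
```

>>> carry_out --series "-0.08 0 0 0 0; 0 0 0 0 0"

```text
clock: 24.12
tcp_pos: [0.579, 0.2572, 0.0053]
orientation: [-1.511, -2.752, -0.003]
contact_force: [1.5, 7.3, 3.1]
grip_width: 0.0319
```

```bash
python3 f.py
```

```text
t 24.12 travel mm 41.90 lat mm 0.05 z 0.0053 F tool [ 5.4   5.16 -3.05] M [-0.72  0.89 -0.19] w 0.0319
```

The stop is firm: 1.6 mm commanded gave only 0.2 mm of motion while the force rose to 5.4 N. With the earlier spring assist, that is the click. I'll relax, release and look.

>>> carry_out --series "0.3 0 0 0 0; 0 0 0 0 0.4; 0 0 0 0 0.7; 0 0 0 0 0.8; 0 0 -3 0 0.8; 0 0 -6 0 1; 0 0 -6 0 1; 0 0 -5 0 1"

```text
clock: 25.12
tcp_pos: [0.5781, 0.2568, 0.2071]
orientation: [1.515, 2.752, -0.001]
contact_force: [1.4, 0.1, -0.1]
grip_width: 0.0851
```

```bash
python3 f.py; python3 tip.py tip9
```

```text
t 25.12 travel mm 41.79 lat mm -0.94 z 0.2071 F tool [-0.7   1.25  0.13] M [-0.05 -0.05 -0.  ] w 0.0851
```

View pics/tip9.png

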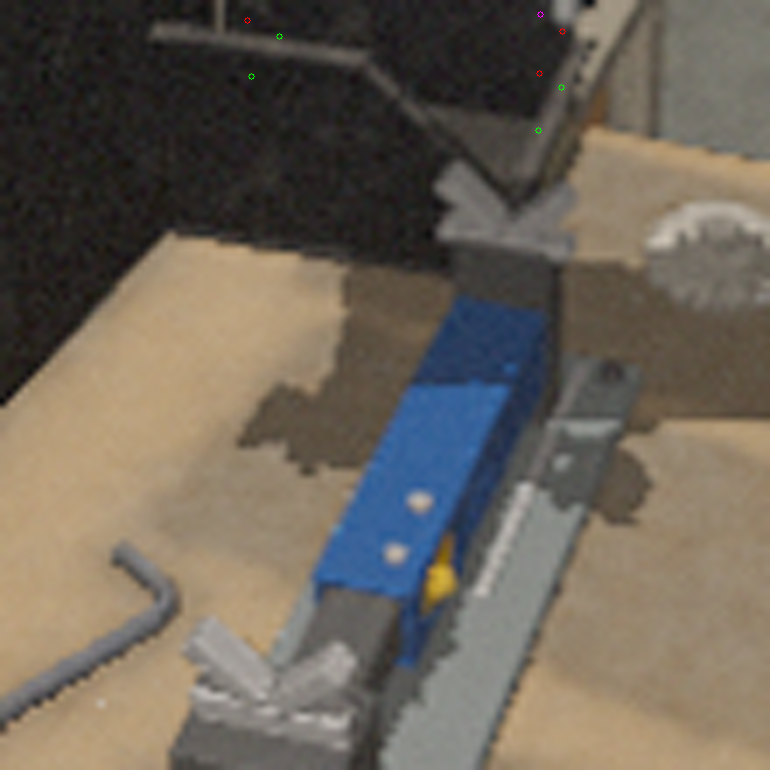

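The button stands proud in the yellow plate's hole at (440,575), so the rest is locked. Now I'll measure the spindle from the stored frames.

Run:
```python
from ov import *
for n,b,k in(("top",(195,200,135,70),6),("scene",(275,190,70,105),5.7)):
    f=fr(n);x0,y0,w,h=b
    cv2.imwrite(f"pics/sp_{n}.png",cv2.resize(f["color"][y0:y0+h,x0:x0+w],None,fx=k,fy=k,interpolation=cv2.INTER_CUBIC))
```

```text
(no output)
```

View pics/sp_top.png

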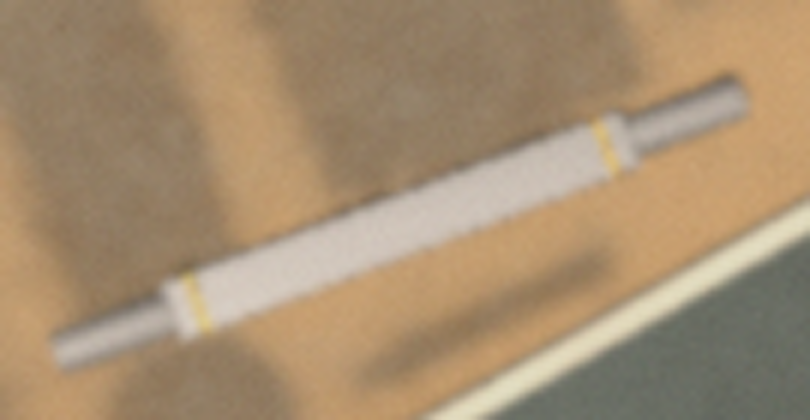

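View pics/sp_scene.png

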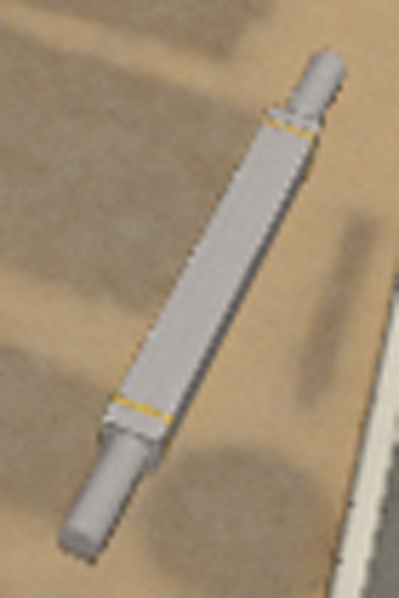

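Run:
```python
from ov import *
from nav import to,rest,state,YAW
def P(n,px,off,k,z):
    f=fr(n);return at_z(f,(np.array(px)+.5)/k-.5+np.array(off),z)[:2]
for nm,a,b,z,n,off,k in(("top j",(60,350),(743,97),.011,"top",(195,200),6),("top b",(175,311),(630,140),.022,"top",(195,200),6),("sc b",(132,431),(296,115),.022,"scene",(275,190),5.7),("sc j",(80,540),(328,63),.011,"scene",(275,190),5.7)):
    A=P(n,a,off,k,z);B=P(n,b,off,k,z);d=B-A
    print(nm,A.round(4),B.round(4),"len",np.linalg.norm(d).round(4),"mid",((A+B)/2).round(4),"yaw",np.arctan2(d[1],d[0]).round(4))
```

```text
top j [0.3511 0.2967] [0.4491 0.0445] len 0.2706 mid [0.4001 0.1706] yaw -1.2
top b [0.3667 0.254 ] [0.432  0.0883] len 0.1781 mid [0.3993 0.1712] yaw -1.1953
sc b [0.3643 0.2599] [0.4314 0.0932] len 0.1798 mid [0.3978 0.1765] yaw -1.1885
sc j [0.3488 0.3003] [0.4497 0.0483] len 0.2714 mid [0.3993 0.1743] yaw -1.19
```

```bash
python3 -c "
from nav import *
to([.3993,.172,.06],-1.196+np.pi/2)"
```

```text
t 25.18 tcp [0.5809 0.259  0.2141] ytool yaw 0.564 xtool [-0.535  0.845 -0.001] tilt [ 0.008  0.004 -1.   ] F [2.1 1.6 4.7] M [ 0.14 -0.15 -0.05] w 0.0855 q7 -0.21
 shift cm [  2.38 -20.13  15.23]
 turn about tool z 0.19 alt 3.331 -2.952
```

>>> carry_out --series "0.6 -5 0 0 0.7; 0.6 -5 2 0 0.6; 0.6 -5 3 0 0.6; 0.6 -5 3 0 0.6; 0 0 3 0.095 0.6; 0 0 3 0.095 0.6; 0 0 0 0 0.6"

```text
clock: 26.05
tcp_pos: [0.3945, 0.1692, 0.0634]
orientation: [-1.765, -2.595, 0.007]
contact_force: [-0.2, 0.6, 0.8]
grip_width: 0.0515
```

```bash
cat > sp.py <<'E'
import sys
from nav import *
to([.3993,.172,.0],-1.196+np.pi/2)
o,x,R=state();f=eyes.grab_frame("scene");x0,y0,k=240,150,6
img=cv2.resize(f["color"][y0:y0+110,x0:x0+130],None,fx=k,fy=k,interpolation=cv2.INTER_CUBIC)
for sg in(1,-1):
  for a,col in((.008,(0,255,0)),(-.011,(0,0,255))):
    for e in (-.011,.011):
      pt=x+R[:,2]*a+R[:,1]*sg*(o["grip_width"]/2)+R[:,0]*e
      u=(proj(f,pt)[0]-[x0,y0]+.5)*k-.5; cv2.circle(img,tuple(int(v) for v in u.round()),3,col,1)
cv2.imwrite(f"pics/{sys.argv[1]}.png",img)
E
python3 sp.py s1
```

```text
t 26.05 tcp [0.3945 0.1692 0.0634] ytool yaw 0.376 xtool [-0.367  0.93  -0.   ] tilt [-0.005 -0.002 -1.   ] F [-0.2  0.6  0.8] M [ 0.02  0.   -0.03] w 0.0515 q7 -0.50
 shift cm [0.09 0.58 6.34]
 turn about tool z 0.001 alt 3.143 -3.14
```

View pics/s1.png

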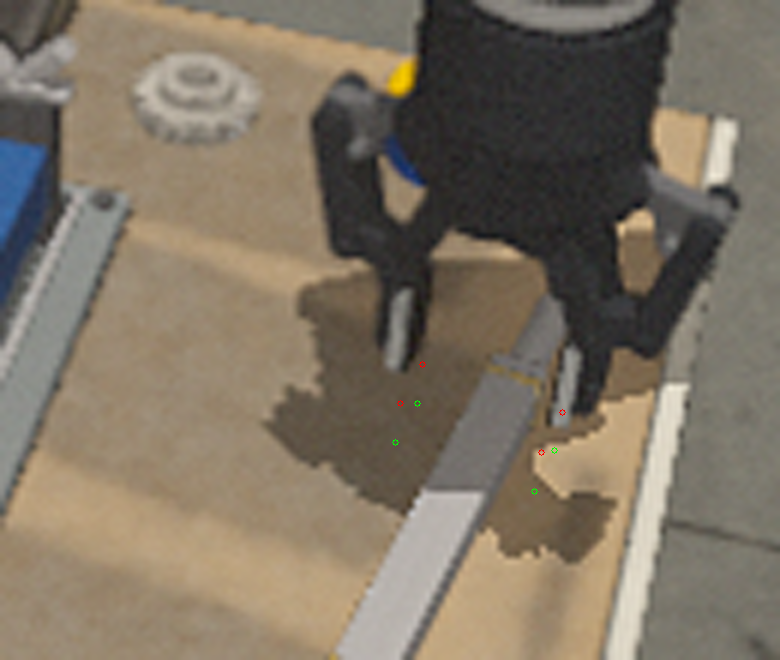

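>>> carry_out --series "0.1 0.7 2 0 0.6; 0 0 2 0 0.6; 0 0 0 0 0.6"

```text
clock: 26.48
tcp_pos: [0.4026, 0.1739, 0.0253]
orientation: [-1.766, -2.597, 0.001]
contact_force: [0.2, 0.3, 1.0]
grip_width: 0.0516
```

```bash
python3 sp.py s2
```

```text
t 26.48 tcp [0.4026 0.1739 0.0253] ytool yaw 0.376 xtool [-0.368  0.93  -0.   ] tilt [-0.001 -0.    -1.   ] F [0.2 0.3 1. ] M [ 0.03  0.06 -0.04] w 0.0516 q7 -0.58
 shift cm [-0.05 -0.38  2.53]
 turn about tool z 0.002 alt 3.143 -3.14
```

View pics/s2.png

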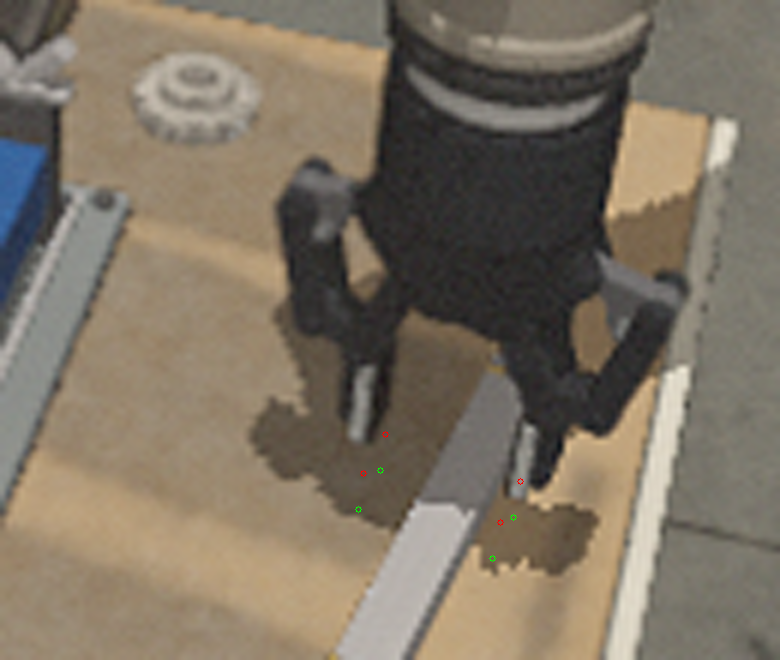

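>>> carry_out --series "0 -0.35 1 0 0.5; 0 0 1 0 0.5; 0 0 0.5 0 0.5; 0 0 0 0 0.5"

```text
clock: 27.02
tcp_pos: [0.3993, 0.1726, -0.0003]
orientation: [-1.768, -2.596, 0.001]
contact_force: [0.1, 0.3, 0.2]
grip_width: 0.0428
```

```bash
python3 sp.py s3
```

```text
t 27.02 tcp [ 3.993e-01  1.726e-01 -3.000e-04] ytool yaw 0.375 xtool [-0.367  0.93  -0.   ] tilt [-0.001 -0.    -1.   ] F [0.1 0.3 0.2] M [ 0.03 -0.06  0.06] w 0.0428 q7 -0.63
 shift cm [-0.06 -0.02 -0.03]
 turn about tool z 0.001 alt 3.142 -3.141
```

View pics/s3.png

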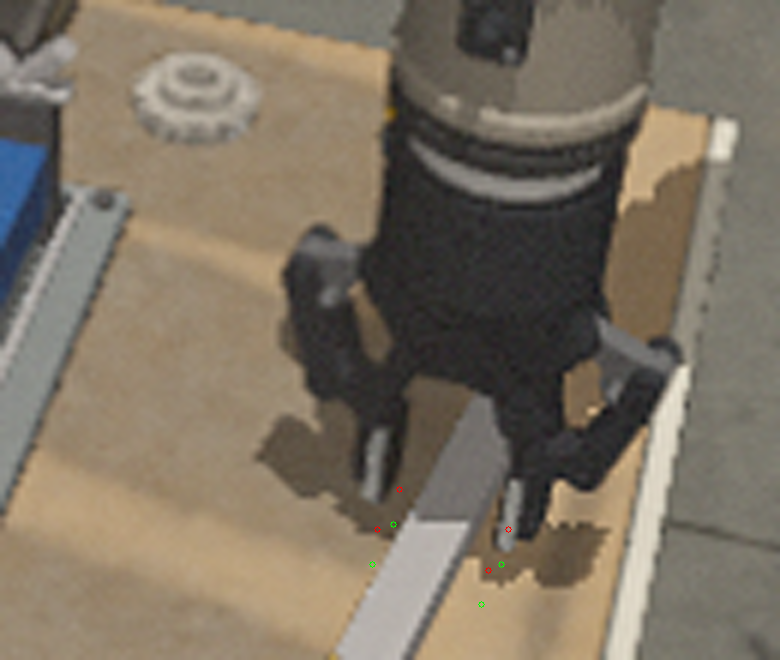

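>>> carry_out --series "0 0 0.5 0 0.45; 0 0 0.3 0 0.42; 0 0 0 0 0.42"

```text
clock: 27.45
tcp_pos: [0.3994, 0.1726, -0.0081]
orientation: [-1.768, -2.596, 0.001]
contact_force: [-0.5, -0.2, -0.4]
grip_width: 0.0359
```

>>> carry_out --series "0 0 0.2 0 0.42; 0 0 0.2 0 0.42; 0 0 0 0 0.42"

```text
clock: 27.82
tcp_pos: [0.3995, 0.1726, -0.012]
orientation: [-1.768, -2.597, 0.0]
contact_force: [-0.0, 0.5, 0.1]
grip_width: 0.0361
```

```bash
python3 sp.py s4
```

```text
t 27.82 tcp [ 0.3995  0.1726 -0.012 ] ytool yaw 0.375 xtool [-0.366  0.93  -0.   ] tilt [-0. -0. -1.] F [-0.   0.5  0.1] M [-0.04 -0.    0.  ] w 0.0361 q7 -0.66
 shift cm [-0.05 -0.04 -1.2 ]
 turn about tool z 0.0 alt 3.142 -3.141
```

View pics/s4.png

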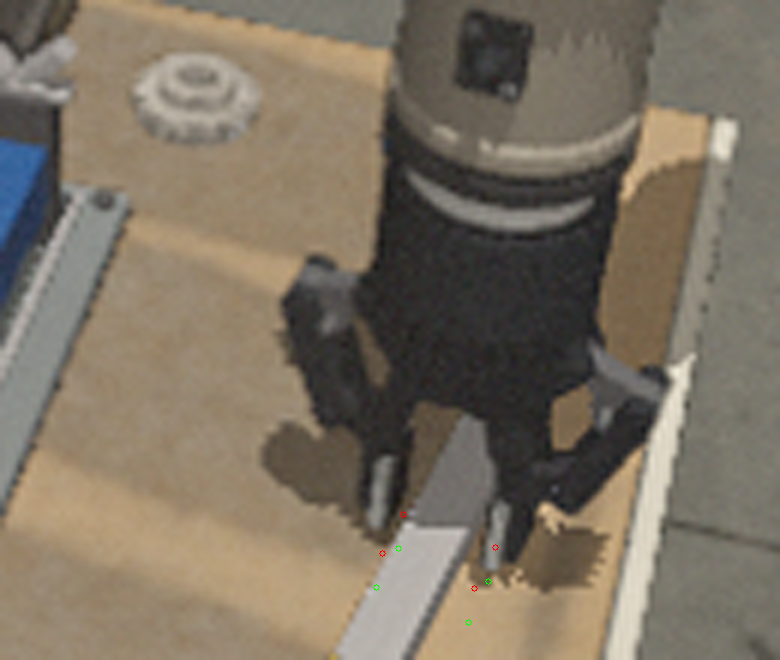

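>>> carry_out --series "0 0 0.2 0 0.35; 0 0 0 0 0.25; 0 0 0 0 0.1; 0 0 0 0 0; 0 0 0 0 0" --grip_force 60

```text
clock: 28.5
tcp_pos: [0.3997, 0.1727, -0.0138]
orientation: [1.768, 2.596, 0.0]
contact_force: [0.5, -0.4, 5.0]
grip_width: 0.0206
```

```bash
python3 sp.py s5
```

```text
t 28.50 tcp [ 0.3997  0.1727 -0.0138] ytool yaw 0.375 xtool [-0.366  0.931 -0.   ] tilt [ 0. -0. -1.] F [ 0.5 -0.4  5. ] M [-0.05  0.11  0.02] w 0.0206 q7 -0.66
 shift cm [-0.05 -0.06 -1.38]
 turn about tool z 0.0 alt 3.142 -3.141
```

View pics/s5.png

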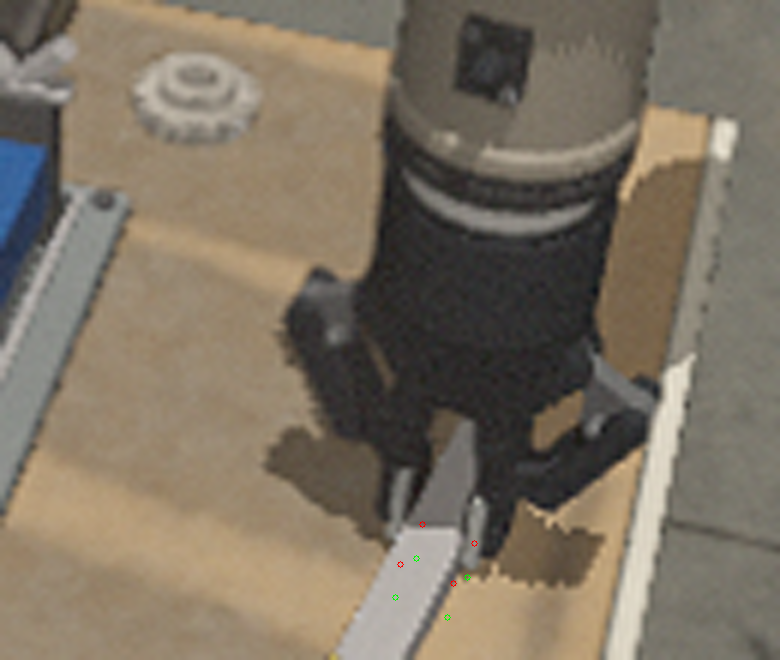

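>>> carry_out --series "0 0 -1 0 0; 0 0 -3 0 0; 0 0 -4 0 0; 0 0 -4 0 0; 0 0 -4 0 0; 0 0 0 0 0"

```text
clock: 29.3
tcp_pos: [0.401, 0.1734, 0.1486]
orientation: [1.767, 2.593, 0.007]
contact_force: [-0.5, -0.1, -4.8]
grip_width: 0.0202
```

```bash
python3 -c "
from nav import *
to([.5675,.2750,.14],YAW+np.pi/2)"
```

```text
t 29.30 tcp [0.401  0.1734 0.1486] ytool yaw 0.375 xtool [-0.366  0.931 -0.001] tilt [ 0.005  0.001 -1.   ] F [-0.5 -0.1 -4.8] M [ 0.02 -0.03 -0.01] w 0.0202 q7 -0.37
 shift cm [ 3.37 19.2   0.96]
 turn about tool z -0.193 alt 2.948 -3.335
```

>>> carry_out --series "0.5 2.2 0 0 0; 0.6 4.2 0 0 0; 0.6 4.2 0 0 0; 0.6 4.2 0 0 0; 0.6 3 0.4 0 0; 0.47 1.4 0.5 -0.06 0; 0 0 0 -0.07 0; 0 0 0 -0.063 0"

```text
clock: 30.3
tcp_pos: [0.5644, 0.2737, 0.1343]
orientation: [-1.505, -2.755, 0.006]
contact_force: [1.0, -0.1, -3.7]
grip_width: 0.0205
```

>>> carry_out --series "0 0 0 0 0; 0 0 0 0 0"

```text
clock: 30.55
tcp_pos: [0.5652, 0.2739, 0.136]
orientation: [-1.511, -2.753, 0.002]
contact_force: [-0.0, 0.4, -4.7]
grip_width: 0.0207
```

```bash
cat > pl2.py <<'E'
import sys
from nav import *
to([.5675,.2750,.080],YAW+np.pi/2)
for n,(x0,y0,w,h),k in(("scene",(150,60,170,145),4.7),("top",(120,70,180,130),4.4)):
    f=eyes.grab_frame(n)
    cv2.imwrite(f"pics/{sys.argv[1]}_{n}.png",cv2.resize(f["color"][y0:y0+h,x0:x0+w],None,fx=k,fy=k,interpolation=cv2.INTER_CUBIC))
E
python3 pl2.py p1; python3 f.py
```

```text
t 30.55 tcp [0.5652 0.2739 0.136 ] ytool yaw 0.567 xtool [-0.537  0.844  0.   ] tilt [-0.002 -0.001 -1.   ] F [-0.   0.4 -4.7] M [ 0.01 -0.03  0.01] w 0.0207 q7 -0.30
 shift cm [-0.03  0.26  5.6 ]
 turn about tool z -0.001 alt 3.141 -3.143
t 30.65 travel mm 20.43 lat mm -2.12 z 0.1366 F tool [0.53 0.2  3.26] M [-0.02  0.01 -0.05] w 0.0203
```

View pics/p1_scene.png

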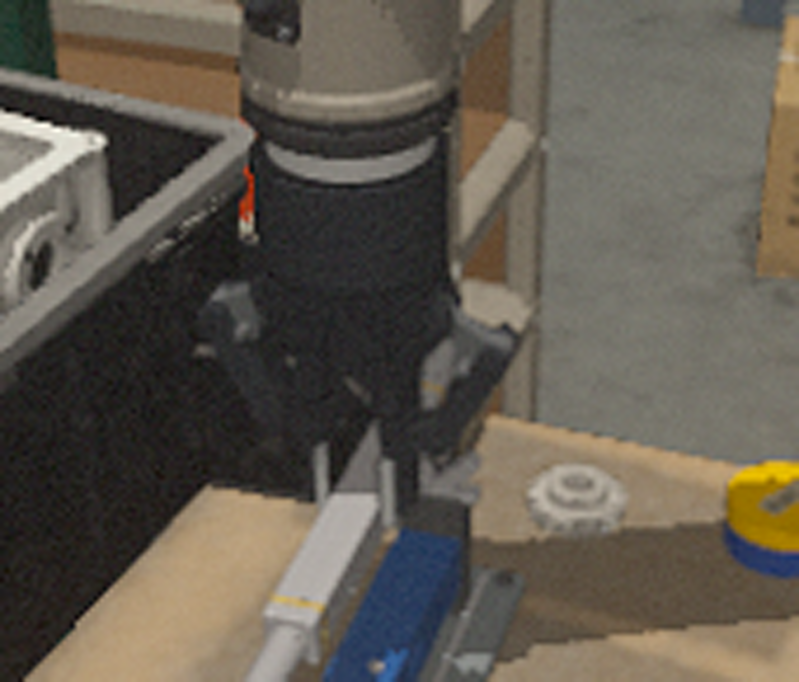

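View pics/p1_top.png

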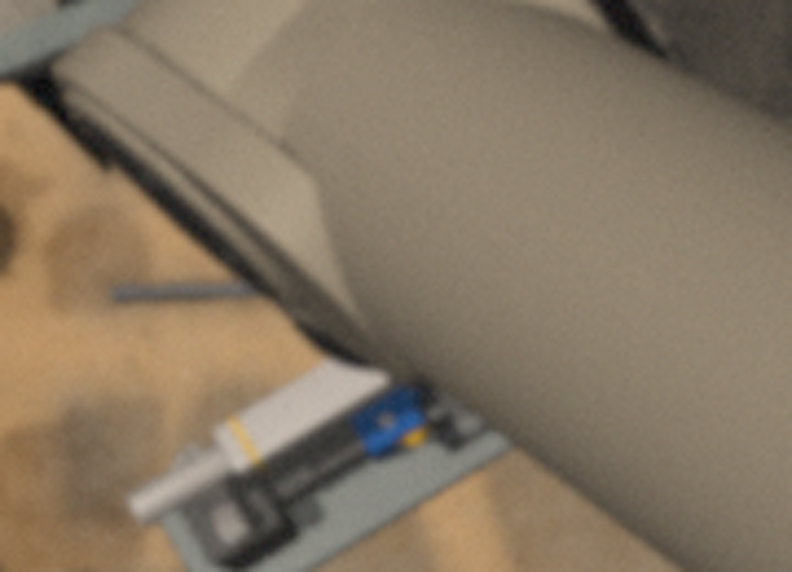

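>>> carry_out --series "0 0.2 1.5 0 0; 0 0 1.5 0 0; 0 0 0.8 0 0; 0 0 0 0 0"

```text
clock: 31.15
tcp_pos: [0.5669, 0.275, 0.0979]
orientation: [-1.509, -2.754, 0.003]
contact_force: [0.8, -0.3, -4.9]
grip_width: 0.0206
```

```bash
python3 pl2.py p2; python3 f.py
```

```text
t 31.15 tcp [0.5669 0.275  0.0979] ytool yaw 0.568 xtool [-0.538  0.843  0.   ] tilt [-0.002 -0.001 -1.   ] F [ 0.8 -0.3 -4.9] M [-0.   -0.01  0.02] w 0.0206 q7 -0.33
 shift cm [-0.04  0.05  1.79]
 turn about tool z 0.0 alt 3.142 -3.141
t 31.25 travel mm 20.33 lat mm 0.47 z 0.0992 F tool [ 0.13 -0.12  3.97] M [ 0.02  0.   -0.02] w 0.0204
```

View pics/p2_scene.png

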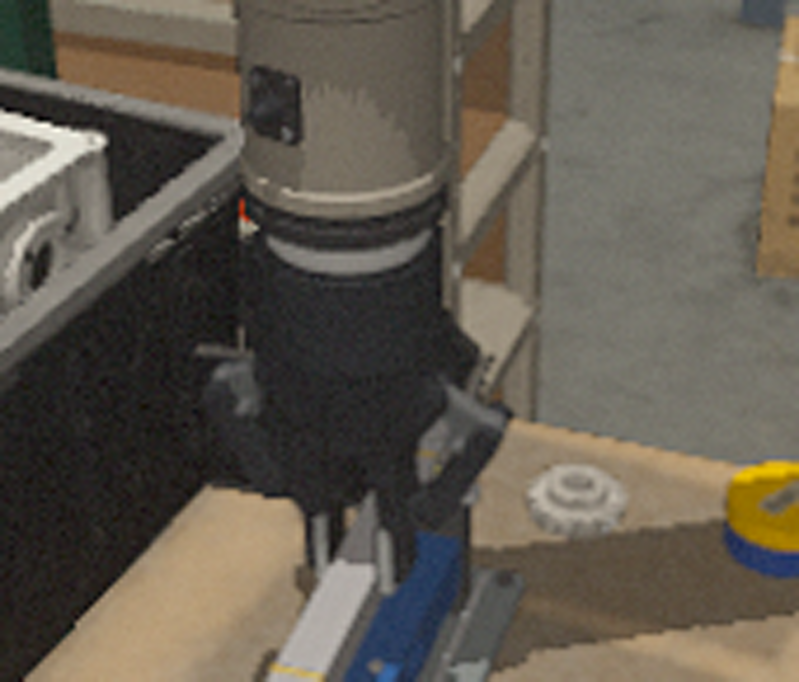

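View pics/p2_top.png

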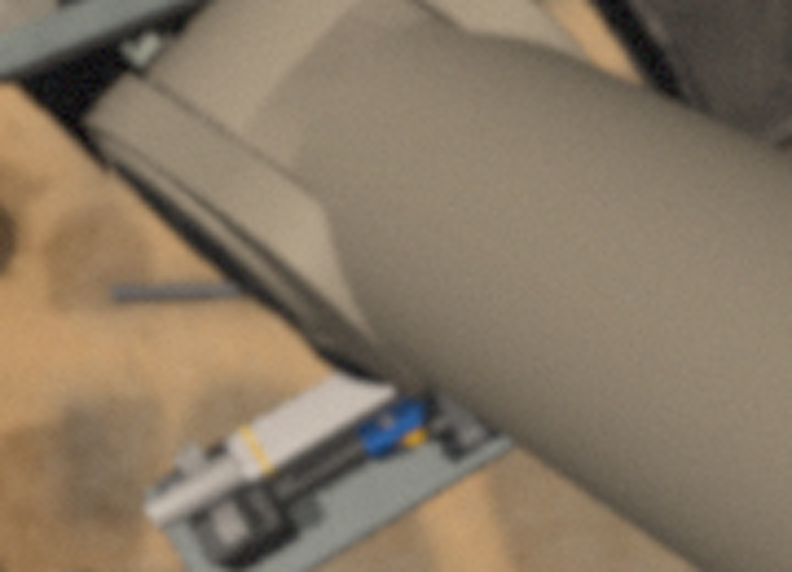

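>>> carry_out --series "0 0 0.8 0 0; 0 0 0.5 0 0; 0 0 0 0 0"

```text
clock: 31.62
tcp_pos: [0.5672, 0.2751, 0.0855]
orientation: [-1.51, -2.754, 0.001]
contact_force: [0.3, 0.2, -3.5]
grip_width: 0.02
```

```bash
python3 f.py
```

```text
t 31.62 travel mm 20.49 lat mm -0.22 z 0.0855 F tool [0.04 0.39 3.5 ] M [ 0.   -0.01  0.02] w 0.02
```

>>> carry_out --series "0 0 0.2 0 0; 0 0 0.2 0 0; 0 0 0 0 0"

```text
clock: 32.0
tcp_pos: [0.5675, 0.2754, 0.082]
orientation: [-1.51, -2.755, 0.0]
contact_force: [-0.6, 0.3, -4.0]
grip_width: 0.0205
```

```bash
python3 f.py
```

```text
t 32.00 travel mm 20.41 lat mm 0.12 z 0.0820 F tool [ 0.58 -0.32  4.02] M [0.01 0.01 0.07] w 0.0205
```

>>> carry_out --series "0 0 0.1 0 0; 0 0 0.1 0 0; 0 0 0 0 0"

```text
clock: 32.38
tcp_pos: [0.5677, 0.2754, 0.0805]
orientation: [1.51, 2.754, 0.0]
contact_force: [-1.3, -1.8, 0.8]
grip_width: 0.0204
```

```bash
python3 f.py
```

```text
t 32.38 travel mm 20.47 lat mm 0.32 z 0.0805 F tool [-0.79 -2.07 -0.83] M [ 0.38 -0.05 -0.02] w 0.0204
```

>>> carry_out --series "0 0 0.1 0 0; 0 0 0.05 0 0; 0 0 0 0 0"

```text
clock: 32.75
tcp_pos: [0.5677, 0.2755, 0.0804]
orientation: [1.51, 2.754, -0.0]
contact_force: [-5.6, -4.2, 10.9]
grip_width: 0.0205
```

```bash
python3 f.py
```

```text
t 32.75 travel mm 20.46 lat mm 0.37 z 0.0804 F tool [ -0.59  -6.99 -10.87] M [ 1.36 -0.05 -0.04] w 0.0205
```

Contact came exactly at the expected seated height (0.0804). I'll null the side load and release.

>>> carry_out --series "0 -0.12 -0.06 0 0; 0 0 0 0 0; 0 0 0 0 0.3; 0 0 0 0 0.4; 0 0 0 0 0.5; 0 0 0 0 0.6"

```text
clock: 33.5
tcp_pos: [0.5665, 0.2748, 0.079]
orientation: [-1.51, -2.755, 0.0]
contact_force: [-0.2, 0.6, -0.5]
grip_width: 0.0511
```

```bash
python3 f.py; python3 pl2.py p3
```

```text
t 33.50 travel mm 20.37 lat mm -1.05 z 0.0790 F tool [0.6  0.16 0.46] M [-0.02  0.01 -0.05] w 0.0511
t 33.50 tcp [0.5665 0.2748 0.079 ] ytool yaw 0.568 xtool [-0.538  0.843  0.   ] tilt [-0. -0. -1.] F [-0.2  0.6 -0.5] M [ 0.02 -0.01  0.05] w 0.0511 q7 -0.34
 shift cm [-0.04  0.1  -0.1 ]
 turn about tool z 0.0 alt 3.142 -3.141
```

View pics/p3_scene.png

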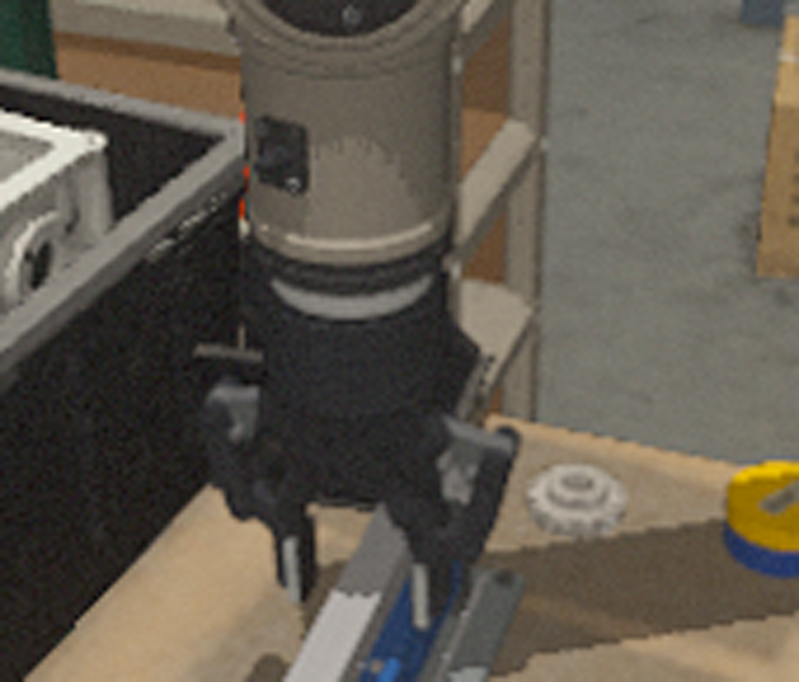

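Released, and the spindle is staying put. I'll raise straight up and then move aside.

>>> carry_out --series "0 0 -2 0 0.7; 0 0 -4 0 0.7; 0 0 -5 0 0.7; 0 0 -5 0 0.7; -4 -4 0 0 0.7; -4 -4 0 0 0.7; -4 -4 0 0 0.7; -3 -2 0 0 0.7"

```text
clock: 34.6
tcp_pos: [0.5286, 0.0703, 0.2407]
orientation: [1.512, 2.752, -0.001]
contact_force: [1.6, 0.4, -0.4]
grip_width: 0.0598
```

>>> carry_out --series "-5 -3 0 0 0.7; -5 -3 0 0 0.7; -5 -3 0 0 0.7; -3 0 0 0 0.7; 0 0 0 0 0.7; 0 0 0 0 0.7; 0 0 0 0 0.7"

```text
clock: 35.48
tcp_pos: [0.5501, -0.1255, 0.2398]
orientation: [1.506, 2.757, 0.001]
contact_force: [0.9, 0.8, 0.2]
grip_width: 0.0598
```

Run:
```python
from nav import *
to()
for n,(x0,y0,w,h),k in(("scene",(160,80,150,140),5),("top",(120,90,180,130),4.4)):
    f=eyes.grab_frame(n)
    cv2.imwrite(f"pics/end_{n}.png",cv2.resize(f["color"][y0:y0+h,x0:x0+w],None,fx=k,fy=k,interpolation=cv2.INTER_CUBIC))
    for q in("gear","grease_tin"):
        m=spotter.mark_of(f,q); print(n,q,[(np.round(a["uv"],1).tolist(),round(a["confidence"],2)) for a in m[:1]])
```

```text
t 35.48 tcp [ 0.5501 -0.1255  0.2398] ytool yaw 0.571 xtool [-0.54   0.842 -0.   ] tilt [ 0.  0. -1.] F [0.9 0.8 0.2] M [-0.02  0.01 -0.01] w 0.0598 q7 0.51
scene gear [([273.5, 166.8], 0.72)]
scene grease_tin [([315.5, 176.1], 0.79)]
top gear [([313.2, 128.5], 0.81)]
top grease_tin [([338.4, 169.6], 0.63)]
```

View pics/end_scene.png

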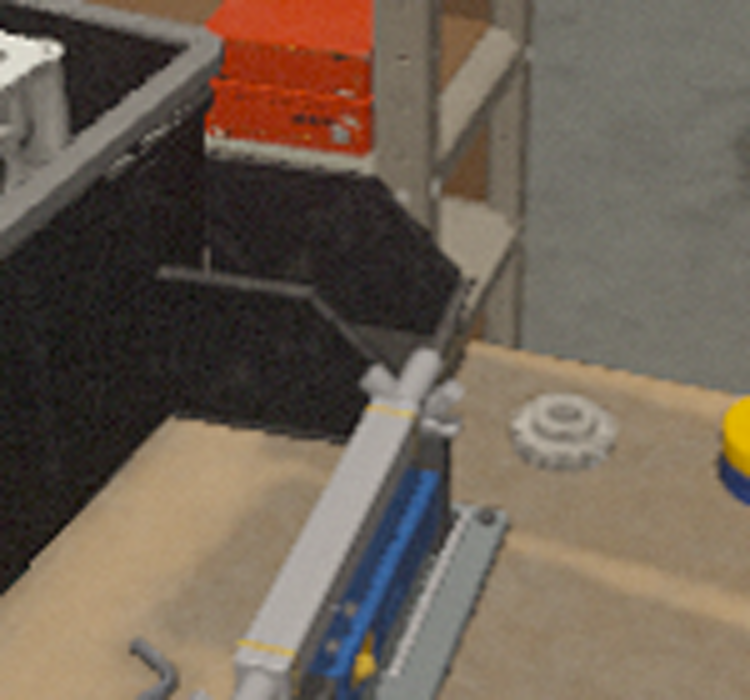

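View pics/end_top.png

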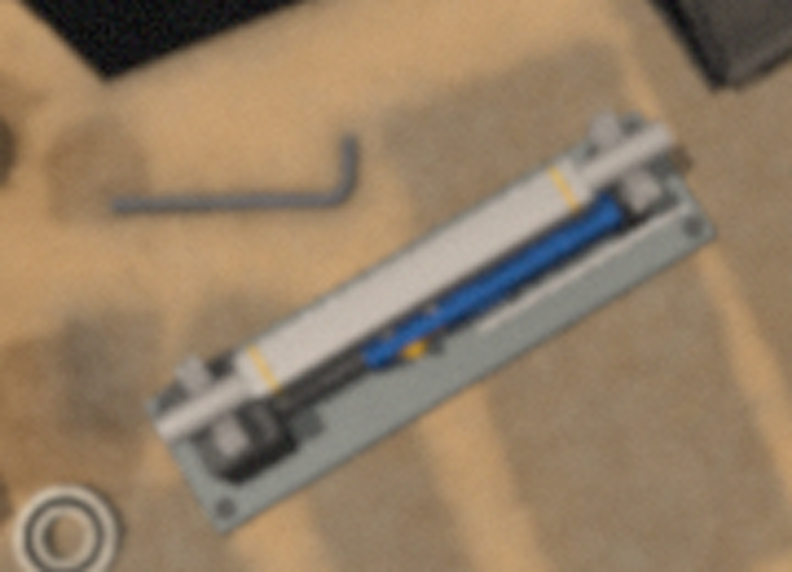

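The spindle lies in both vees: the near one is at about (205,410) and the far one at about (625,165) in the top view. The button is proud at (413,350), and the gear and tin show no shift beyond detector noise. Handing in.

```bash
python3 -c "
from bench import r
print(r.hand_in())"
```

```text
the job is handed in; nothing more can be done
None
```

The rest is lengthened by one hole and the spindle lies in both vees. I handed the job in at about 35.8 s of the 48 s allowed.

**First grip failed.** The fingertips stood about 2 cm higher than the stated tool geometry, so the pads missed the button. The sleeve met the unpressed button at about 11 N of wrist pull, roughly 9 N after taking off the sleeve's friction. A picture showed the button uncovered, so I backed off and gripped lower.

**Second grip worked.**
- **Ride-over:** the slot edge went over the button with a brief wrist peak of about 12 N, roughly 10 N after friction. That is close to the limit you gave.
- **Click:** I felt the spring help the sleeve forward, then a firm stop at about 42 mm of tool travel on the second grip, at 5.4 N. Pictures show the button standing proud in the yellow plate's hole.

**Spindle.** I gripped it near its middle and lowered it into the vees. Contact came at a tool height of 0.0804 m, against 0.080 m expected. After release it stayed put, and the arm was well clear.

**Last checks.** The final pictures show both journals in the vees and the button still out. The gear and grease tin read within about 3 pixels of their first positions, which is within the detector's noise. I did not re-test the lock by pulling on the sleeve after letting go.

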